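# Load the leak-test stand and open its air valve two thirds

### The arm

A 7-joint arm with a two-finger parallel gripper is mounted at the origin on a cart in front of the work surface, level with it; the furniture and walls round the work are solid. World frame = base frame: x ahead of the robot, y to its left, z up, the work surface at z = 0. Lengths are in m, angles in rad, forces in N, time in s.
With the tool pointing down it reaches from about 0.4 to 0.875 m from the base axis. Payload 19.3 kg.
Tool frame: the origin (TCP) lies between the finger pads; the fingertips stand 8 mm ahead of it and the grasp point (between the pads) lies 11 mm behind it (bot.tip_extent is the x of the fingertips in the tool frame, in m); x points along the fingers, y is the direction in which the jaws open and shut, and the axes are right-handed (so a half turn about x gives the same grasp; the last joint's range is limited). The gripper opens to 85 mm and grips with 20 to 120 N. Pads are 22 mm wide; open, the fingers measure 114 mm over their backs; the gripper's body (76 mm by 85 mm) begins 54 mm behind the grasp point. The pads swing forward as they close: fully open they stand 13 mm farther back than shut.
Start: joints at [-1.338, 0.521, -0.036, 1.599, 0.021, 1.021, -0.113], TCP at [0.186, 0.597, 0.239] pointing down, gripper open.
Joint ranges: [-2.91, 2.91], [-0.3, 2.13], [-1.5, 1.42], [0.17, 2.43], [-1.26, 4.41], [0.16, 1.93], [-2.52, 2.52]. Speed limits (rad/s): [1.89, 1.89, 2.39, 2.39, 3.01, 3.01, 3.01].

### API

Orientations are given as [roll, pitch, yaw] about the fixed x, y, z axes, in that order (R = Rz(yaw) Ry(pitch) Rx(roll)).
In Python, from workcell import telemetry, grab_frame, job, cut_out, pinpoint, bot gives the robot as it stands.
- The arm moves only by the tool send_rows, never from a script. Its argument "rows" is a list of rows, each an object of numbers: "dx", "dy", "dz": the shift along the tool's x, y, z in cm; "rx", "ry", "rz": the turn, a rotation vector about the tool's x, y, z in units of 10 degrees (1.0 is 10 degrees); "fingers": the closure, from -1 (fully open) to 1 (shut). In form: [{"dx": .., "dy": .., "dz": .., "rx": .., "ry": .., "rz": .., "fingers": ..}, ...]. A call has exactly 8 rows; each row is the pose to reach, as a shift and turn from the pose commanded when the call began, along the tool's axes at that moment; what a row does not reach only later rows make up. A row lasts 1/8 s, in which the tool goes at most 62.5 mm and 10.7 degrees, less where a joint would pass 70% of its speed; a pose out of reach is approached as far as the arm can. A call with a gripper value outside its range is refused whole. The fingers move at their own pace and stop on an object; "squeeze" is the grip in N (left out, the last holds). Time passes only in rows, so rows that repeat a pose let the fingers close, or fill a call up. It gives the time, the measured TCP pose, the force and the opening at its end, in the units of the state.
- telemetry.observe(): the state, without advancing time (a new reading comes with each control period).
- grab_frame(name): name is "side" or "top"; returns a dict with "pixels" (384x512x3 uint8, blue, green, red), "fx", "fy", "cx", "cy" (pixels), "k1" (the pictures are not rectified: a ray, as slopes to the right and down, at radius r is drawn at 1 + k1 r^2 times it, then the intrinsics apply), "R" (3x3) and "t" (3): a world point X has camera coordinates R X + t. Camera axes: x right, y down, z forward; pixel columns grow to the right and rows downward; lengths in m; the calibration is good to about 2 mm. A picture is of the moment at which its call begins. There is no depth.
- job.job_done(): hands the job in, once; it reports no verdict.
Trained networks look in a picture, given as the dict that the camera call returned (one of the last four; its "shot" number tells which), for a name from the list of things; names that differ only in an ending like _2 or _b are one class to them, and where a whole thing is asked for, a point or a joint stands for the part that bears it (a point fixed in the world has none). Each returns a list of dicts, best first, with "conf" (0 to 1); they miss things now and then, are a little off and sometimes report something else, mostly with a low value. They report only what shows in the picture. A call takes as long as a camera call. They do not tell look-alikes from the thing itself.
- cut_out(picture, label): "pixels" (384x512 bool, what is visible of it) and "centre" ([column, row] in pixels, amid what is visible of it).
- pinpoint(picture, label): "centre" ([column, row] in pixels: a listed point, or the origin of a listed thing).
The state is a dict: "clock": time; "qpos": joint angles; "qd": joint speeds; "joint_efforts": joint torques, N m; "position": TCP position; "tool_rot": TCP orientation; "force": force on the tool from outside, world axes, zero at the start; "moment": the same for the moment, N m; "grip_width": finger opening in m.
Only numpy, scipy, OpenCV 4.12 (cv2) and the standard library are available. Lean on these libraries where they do the work, as an engineer would, in place of code of your own. Each camera call takes 0.05 s, during which the arm holds its last target.

### The job

Load the leak-test stand: put the square casting and the round casting upright into the nests that match their shapes, each fully down in its pocket. Then, with both loaded, turn the stand's ball-valve lever from near closed to the long mark, 60 degrees open, and leave it there; do not push the marker, tape roll or spanner about.

Things in the scene. Friction and masses are not known exactly. Their poses are not given: they have to be found in the camera images.
- square_casting_centre (a point): Centre (half-way up) of the loose square casting: plain aluminium block 46 x 46 mm, 55 mm tall, with a dark bore in its top; 0.3 kg. Stands upright on the bench, centre 27.5 mm above its underside. x and y axes are square to its sides, z up.
- round_casting_centre (a point): Centre (half-way up) of the loose round casting: plain aluminium cylinder 54 mm diameter, 55 mm tall, with a dark bore in its top and a dark groove line round it near the top; 0.3 kg. Stands upright on the bench, centre 27.5 mm above its underside; z up.
- square_nest_floor (a point): Centre of the pocket floor of the square nest, an aluminium block 84 x 84 x 18 mm fixed on the stand's base plate. The pocket is 50 x 50 mm with sides along this point's x and y axes, 12 mm deep (block's top 12 mm above this point), with a 3 mm chamfer round its mouth. z up. A seated casting's centre is 27.5 mm above this point. The floor is 16 mm above the bench. The two nests may be in either order along the stand, 110 mm between their centres.
- round_nest_floor (a point): Centre of the pocket floor of the round nest, a like block with a round pocket 58 mm in diameter, 12 mm deep, 3 mm chamfer; z up. A seated casting's centre is 27.5 mm above this point. The square casting does not go into the round pocket, nor the round one into the square.
- valve_axis (a point): Point on the upright turning axis of the ball valve, at the left end (+y) of the stand, 70 mm above the bench. x and y axes are those of the stand: the dark steel base plate 160 x 360 x 10 mm, long along y, with a pipe 15 mm in diameter along y that joins valve and nests. Under the lever a quadrant-shaped dial plate, 34 to 56 mm from the axis (top 51 mm above the bench), carries short dark marks every 15 degrees and one long, wide mark at 60 degrees.
- lever_grip (a point): Middle of the black rubber grip of the valve lever, 78 mm from the valve axis and 66 mm above the bench. The grip is 52 mm long (along the lever), 15 mm wide and 20 mm tall, its long axis level, pointing at the valve axis; free below and at both sides. From the valve axis the lever points along the stand's -x when closed.
- lever (a joint): Valve opening in rad: 0 closed (lever across the pipe, pointing to the stand's -x, toward the robot), grows as the lever swings clockwise seen from above, to the stand's +y (left), 1.571 fully open (lever along the pipe); the long mark is at 1.047 (60 degrees). Starts between 0 and 0.35. Friction 0.15 N m: it stays where it is left.
- marker_pen: Black felt marker, 132 mm long, 18 mm thick, lying on the bench between the castings and the stand: a bystander. Its origin is the centre of its underside.
- tape: Roll of black tape, 62 mm across, 19 mm tall, lying flat at the left: a bystander. Its origin is the centre of its underside.
- spanner: Combination spanner, 179 x 28 x 9 mm, lying on the bench right of the stand: a bystander. Its origin is the centre of its underside.
Things that resemble listed ones, but are neither listed nor needed, are in the scene too. Leave any blue, red or turquoise look-alike of the part that bears round_casting_centre alone.

How it is judged:
By the outcome, as a careful person would: the job done as asked, in the order asked, and still so for the second after the job is handed in, with the robot touching nothing.
It also fails if it takes over 72 s, if anything falls off the work surface, if the arm or the gripper's body presses on something with over 40 N, if the wrist force passes 120 N, or if a joint passes its speed limit or range.

## Working session

There is one attempt and no reset: what is moved stays moved. The work goes in short steps, Python scripts to look and compute and a tool call to move; the robot and the scene stay as the last step left them, time stands still between calls to the robot, and variables do not carry over. Pictures are saved under pics/ and viewed, and the job is handed in when it is done.

Besides the shell and the picture viewer there is one more tool, called after ">>>" as name([rows], argument=value, ...), one row to a line, values as JSON. send_rows: Moves the arm, as the interface text tells. Its arguments: {"type":"object","properties":{"rows":{"type":"array","items":{"type":"object","properties":{"dx":{"type":"number"},"dy":{"type":"number"},"dz":{"type":"number"},"rx":{"type":"number"},"ry":{"type":"number"},"rz":{"type":"number"},"fingers":{"type":"number"}}}},"squeeze":{"type":"number"}},"required":["rows"]}

```bash
ls; mkdir -p pics; python3 - <<'E'
from workcell import telemetry, grab_frame, bot
import cv2
s=telemetry.observe();print(s)
print(bot.tip_extent,[a for a in dir(bot) if a[0]!='_'])
for n in('top','side'):
    f=grab_frame(n);cv2.imwrite(f'pics/{n}0.png',f['pixels']);print(n,f['fx'],f['cx'],f['cy'],f['k1'],f['R'],f['t'])
E
```

```text
pics
{'clock': 0.0, 'qpos': array([-1.33817601,  0.52201134, -0.03632038,  1.60001284,  0.02116884,
        1.02107195, -0.11279961]), 'qd': array([ 6.35304079e-04, -6.85686742e-04,  4.36634148e-05, -7.30904682e-05,
       -1.21010128e-03,  9.39398561e-04, -9.10988210e-04]), 'joint_efforts': array([-1.19284861e-03, -9.27109694e+01,  1.97922818e+00, -3.69941890e+01,
        1.77876942e-02,  8.04884825e-03,  3.42422641e-05]), 'position': array([0.18631629, 0.59624151, 0.23872573]), 'tool_rot': array([-1.52053187,  1.56967649, -1.82338408]), 'force': array([-0.47496456, -0.42223916, -0.08126151]), 'moment': array([-0.04092397, -0.01589213, -0.02587258]), 'grip_width': 0.08529389479792035}
0.008 ['IKError', 'tip_extent']
top 384.09575297085496 249.71643461768068 188.81334177497652 0.013963634203549753 [[-0.0215438  -0.99976156  0.00356179]
 [-0.91353124  0.01823791 -0.40635952]
 [ 0.40619767 -0.01200833 -0.91370633]] [0.19142148 0.54603972 1.7068487 ]
side 464.7448144532482 257.11995138317917 185.87355606660824 -0.02413252277755968 [[-0.97328314 -0.22944115  0.00875733]
 [-0.12459411  0.49571941 -0.85949903]
 [ 0.19286326 -0.83762702 -0.51106236]] [0.58397966 0.03150163 1.81565903]
```

View pics/top0.png

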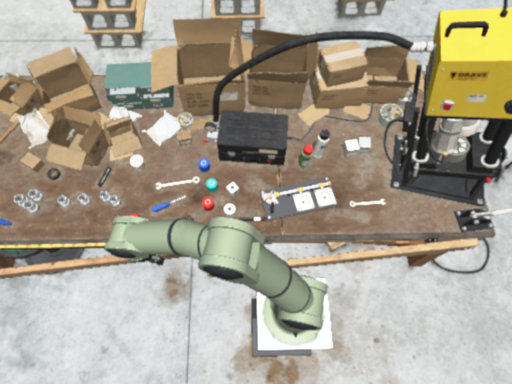

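View pics/side0.png

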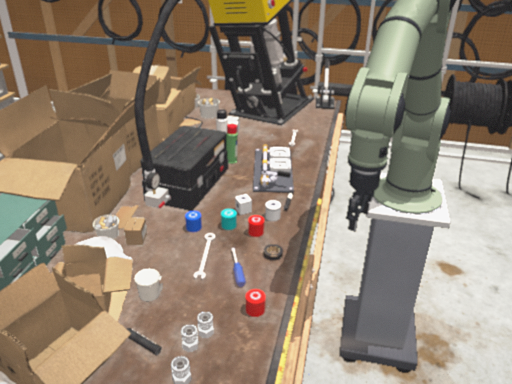

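```bash
cat > h.py <<'E'
import numpy as np, cv2
from workcell import telemetry, grab_frame, job, cut_out, pinpoint, bot
from scipy.optimize import least_squares
def proj(f,X):
    X=np.atleast_2d(X); c=X@np.array(f['R']).T+np.array(f['t']); s=c[:,:2]/c[:,2:]
    r2=(s**2).sum(1,keepdims=True); s=s*(1+f['k1']*r2)
    return s*[f['fx'],f['fy']]+[f['cx'],f['cy']]
def at_z(f,p,z):
    R=np.array(f['R']);t=np.array(f['t'])
    d=(np.array(p,float)-[f['cx'],f['cy']])/[f['fx'],f['fy']];s=d.copy()
    for _ in range(20): s=d/(1+f['k1']*(s@s))
    ray=R.T@np.r_[s,1];o=-R.T@t
    return o+ray*(z-o[2])/ray[2]
def tri(fs,ps):
    r=least_squares(lambda X:np.concatenate([(proj(f,X)[0]-p) for f,p in zip(fs,ps)]),at_z(fs[0],ps[0],0.03))
    return r.x,np.abs(r.fun).max()
def crop(f,x0,y0,w,h,k,name):
    cv2.imwrite(name,cv2.resize(f['pixels'][y0:y0+h,x0:x0+w],None,fx=k,fy=k,interpolation=cv2.INTER_CUBIC))
E
python3 - <<'E'
from h import *
T=grab_frame('top');S=grab_frame('side')
Z=dict(square_casting_centre=.0275,round_casting_centre=.0275,square_nest_floor=.016,round_nest_floor=.016,valve_axis=.07,lever_grip=.066,marker_pen=0,tape=0,spanner=0)
for n,z in Z.items():
    for c,f in(('T',T),('S',S)):
        for d in pinpoint(f,n)[:5]:
            print(n,c,np.round(d['centre'],1),round(d['conf'],2),np.round(at_z(f,d['centre'],z),4))
crop(T,190,160,160,65,5,'pics/ct.png');crop(S,180,130,130,120,5,'pics/cs.png')
E
```

```text
square_casting_centre T [232.9 189.3] 0.51 [0.5881 0.2629 0.0275]
square_casting_centre S [242.6 201. ] 0.54 [0.5971 0.2465 0.0275]
round_casting_centre T [203.6 167.7] 0.7 [0.712  0.4123 0.0275]
round_casting_centre T [227.7 210.9] 0.65 [0.4735 0.2886 0.0275]
round_casting_centre T [207.7 202.7] 0.65 [0.5185 0.3869 0.0275]
round_casting_centre T [211.  187.2] 0.62 [0.6018 0.3723 0.0275]
round_casting_centre T [186.4 222.7] 0.43 [0.4171 0.4867 0.0275]
round_casting_centre S [257.4 227.9] 0.79 [0.5057 0.3971 0.0275]
round_casting_centre S [253.1 305.2] 0.79 [0.4354 0.7471 0.0275]
round_casting_centre S [193.3 218.9] 0.77 [0.7333 0.3992 0.0275]
round_casting_centre S [273.9 207.3] 0.63 [0.4768 0.2599 0.0275]
round_casting_centre S [232.8 218.4] 0.5 [0.6014 0.3631 0.0275]
square_nest_floor T [304.3 201. ] 0.52 [ 0.5226 -0.0905  0.016 ]
square_nest_floor S [278.9 165.3] 0.67 [ 0.524  -0.0806  0.016 ]
square_nest_floor S [273.9 207.9] 0.23 [0.4792 0.2466 0.016 ]
round_nest_floor T [323.  195.9] 0.72 [ 0.5482 -0.186   0.016 ]
round_nest_floor S [275.8 154.7] 0.74 [ 0.5563 -0.175   0.016 ]

[... 195 characters left out ...]
axis T [274.8 194.1] 0.87 [0.5397 0.0585 0.07  ]
valve_axis S [266.6 168.5] 0.89 [0.5487 0.0571 0.07  ]
lever_grip T [272.5 207.7] 0.65 [0.4709 0.0726 0.066 ]
lever_grip S [294.4 136.3] 0.7 [ 0.4925 -0.2798  0.066 ]
lever_grip S [286.8 176. ] 0.43 [0.4616 0.0899 0.066 ]
marker_pen T [250.5 219. ] 0.62 [0.4393 0.1782 0.    ]
marker_pen S [290.9 141.9] 0.69 [ 0.5185 -0.3559  0.    ]
marker_pen S [290.9 199.5] 0.54 [ 0.4322  0.15   -0.    ]
tape T [183.9 224.8] 0.54 [0.4161 0.5028 0.    ]
tape S [274.5 255. ] 0.81 [0.4272 0.4904 0.    ]
spanner T [367.6 203.7] 0.6 [ 0.5083 -0.4076  0.    ]
spanner T [232.  189.1] 0.27 [0.6015 0.2684 0.    ]
spanner S [293.1 137.6] 0.62 [ 0.5164 -0.4066  0.    ]
```

View pics/ct.png

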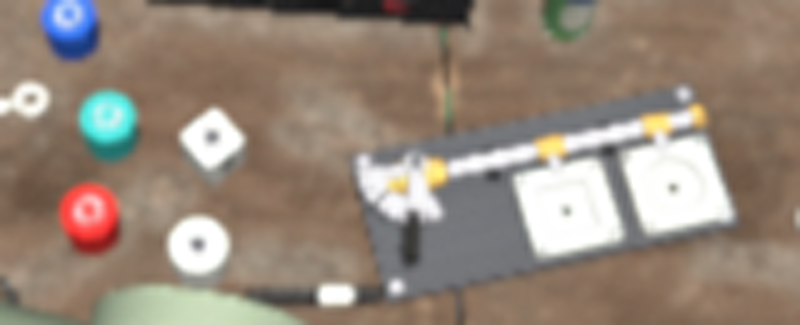

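View pics/cs.png

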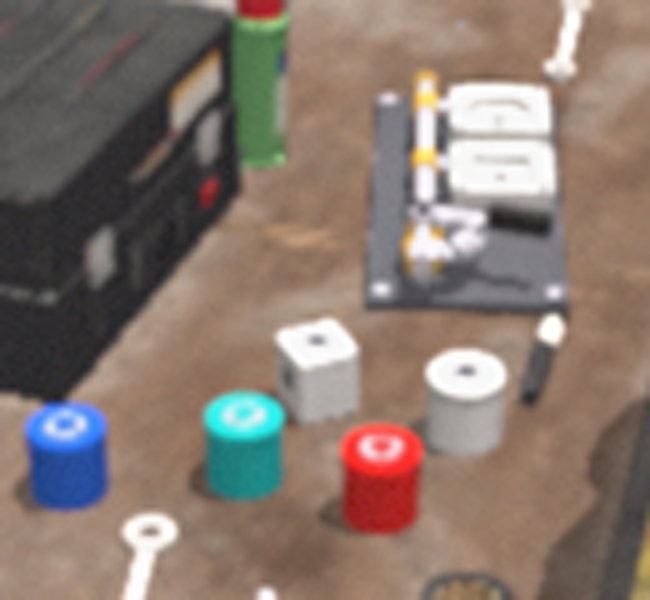

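```bash
python3 - <<'E'
from h import *
import pickle
T=grab_frame('top');S=grab_frame('side')
pickle.dump((T,S),open('f0.pkl','wb'))
crop(T,258,175,82,48,9,'pics/t1.png');crop(S,250,140,46,55,10,'pics/s1.png')
E
```

```text
(no output)
```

View pics/t1.png

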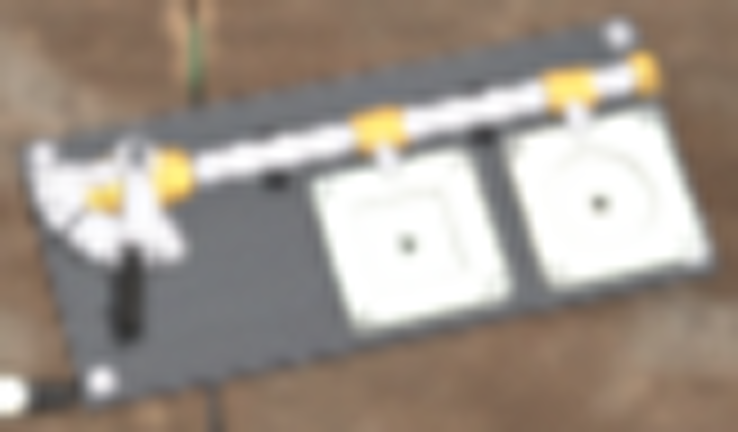

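View pics/s1.png

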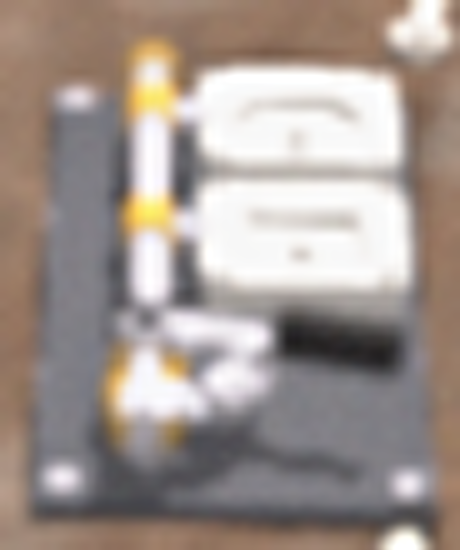

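```bash
cat > fit.py <<'E'
from h import *
from scipy.optimize import minimize
K=8
def raster(f,polys,roi):
    x0,y0,w,h=roi; out=[]
    for P in polys:
        m=np.zeros((h*K,w*K),np.uint8)
        p=proj(f,P); p=cv2.convexHull(p.astype(np.float32))[:,0]
        q=((p-[x0,y0]+.5)*K-.5)
        cv2.fillConvexPoly(m,np.round(q*16).astype(np.int32),255,shift=4)
        out.append(cv2.resize(m,(w,h),interpolation=cv2.INTER_AREA)/255.)
    return out
def blur(m): return cv2.GaussianBlur(m,(0,0),0.5)
def resid(f,polys,roi,valid=None):
    x0,y0,w,h=roi
    M=[blur(a) for a in raster(f,polys,roi)]
    A=np.stack([np.ones(w*h)]+[m.ravel() for m in M],1)
    I=f['pixels'][y0:y0+h,x0:x0+w].reshape(-1,3).astype(float)
    if valid is not None: v=valid.ravel();A=A[v];I=I[v]
    c=np.linalg.lstsq(A,I,rcond=None)[0]
    return np.abs(I-A@c).mean()
def box(cx,cy,yaw,hx,hy,z0,z1):
    c,s=np.cos(yaw),np.sin(yaw)
    B=np.array([[sx*hx,sy*hy] for sx in(-1,1) for sy in(-1,1)])@np.array([[c,s],[-s,c]])+[cx,cy]
    return np.vstack([np.c_[B,[z]*4] for z in(z0,z1)]), np.c_[B,[z1]*4]
def cyl(cx,cy,r,z0,z1):
    a=np.linspace(0,2*np.pi,48,endpoint=False);B=np.c_[cx+r*np.cos(a),cy+r*np.sin(a)]
    return np.vstack([np.c_[B,[z]*48] for z in(z0,z1)]), np.c_[B,[z1]*48]
def roi_of(f,P,pad):
    p=proj(f,P);a=np.floor(p.min(0)-pad).astype(int);b=np.ceil(p.max(0)+pad).astype(int)
    return (a[0],a[1],b[0]-a[0],b[1]-a[1])
def run(model,p0,frames,pad=4,steps=None):
    rois=[roi_of(f,np.vstack(model(p0)),pad) for f in frames]
    g=lambda p:sum(resid(f,model(p),r) for f,r in zip(frames,rois))
    best=None
    for _ in range(3):
        x=p0 if best is None else best.x
        sim=np.vstack([x]+[np.array(x)+s for s in np.diag(steps)])
        best=minimize(g,x,method='Nelder-Mead',options=dict(initial_simplex=sim,xatol=1e-5,fatol=1e-4))
    return best.x,best.fun
def m_sq(p): return box(p[0],p[1],p[2],.023,.023,0,.055)
def m_rd(p): return cyl(p[0],p[1],.027,0,.055)
def m_stand(p): # nests midpoint, yaw
    c,s=np.cos(p[2]),np.sin(p[2]);o=[]
    for k in(-.055,.055): o+=list(box(p[0]-s*k,p[1]+c*k,p[2],.042,.042,.010,.028))
    return o
E
python3 - <<'E'
from fit import *
import pickle
T,S=pickle.load(open('f0.pkl','rb'))
for nm,fr in(('both',[T,S]),('T',[T]),('S',[S])):
    print(nm,'sq',*run(m_sq,[.592,.255,.785],fr,steps=[.006,.006,.2]))
    print(nm,'rd',*run(m_rd,[.475,.275],fr,steps=[.006,.006]))
    a=run(m_stand,[.535,-.135,.22],fr,pad=3,steps=[.006,.006,.1]);print(nm,'st',*a)
for p,n in(((302.8,201.6),'sqhole'),((324.1,197.0),'rdhole')): print(n,at_z(T,p,.016))
for p,n in(((300,253),'sq'),((296,140),'rd')): 
    q=(np.array(p)+.5)/10-.5+[250,140]; print(n,q,at_z(S,q,.016))
E
```

```text
both sq [0.58959142 0.26637841 0.61589968] 31.40969497056072
both rd [0.47585273 0.27951151] 36.178308292041244
both st [ 0.53259673 -0.13843061  0.20253078] 47.90095229501034
T sq [0.58862561 0.26655993 0.69317986] 9.281685561074823
T rd [0.47520511 0.28012138] 22.078000602476504
T st [ 0.53276828 -0.13867107  0.20297509] 20.258226599674547
S sq [0.59031844 0.26418304 0.59289603] 21.506134560449585
S rd [0.47662072 0.2782502 ] 13.947101559803802
S st [ 0.53188463 -0.13732931  0.21221006] 27.357472044283515
sqhole [ 0.51957845 -0.08283927  0.016     ]
rdhole [ 0.5421465  -0.19085715  0.016     ]
sq [279.55 164.85] [ 0.5220775  -0.08525223  0.016     ]
rd [279.15 153.55] [ 0.54398572 -0.18974552  0.016     ]
```

```bash
cat > mv.py <<'E'
from h import *
from scipy.spatial.transform import Rotation as Ro
def Rdown(th):
    # tool x down, tool y = jaw direction at world angle th
    x=np.array([0,0,-1.]);y=np.array([np.cos(th),np.sin(th),0]);return np.stack([x,y,np.cross(x,y)],1)
def cur():
    s=telemetry.observe();return s,np.array(s['position']),Ro.from_euler('xyz',s['tool_rot']).as_matrix()
def rel(p,R,P,Rt):
    d=R.T@(np.array(P)-p)*100; w=np.degrees(Ro.from_matrix(R.T@Rt).as_rotvec())/10
    return np.round(d,2),np.round(w,2)
E
python3 - <<'E'
from fit import *
from mv import *
import pickle
s,p,R=cur();print(p,np.round(R,3))
print('jaw ang deg',np.degrees(np.arctan2(R[1,1],R[0,1])))
T,S=pickle.load(open('f0.pkl','rb'))
# square yaw scan w/ face regions
def m3(p):
    b,t=box(p[0],p[1],p[2],.023,.023,0,.055); 
    B=t[:,:2]; order=[0,1,3,2]; out=[b,t]
    # add face between each consecutive pair facing -x (top) handled by caller
    for i in range(4):
        a,c=B[order[i]],B[order[(i+1)%4]]
        n=(a+c)/2-np.array(p[:2])
        out.append(np.array([[*a,0],[*c,0],[*c,.055],[*a,.055]]))
    return out
def vis(f,p):
    o=-np.array(f['R']).T@f['t']; m=m3(p); res=m[:2]
    for q in m[2:]:
        n=q[:,:2].mean(0)-np.array(p[:2])
        if n@(o[:2]-q[:,:2].mean(0))>0: res.append(q)
    return res[:3] if len(res)>3 else res
for f in(T,S):
    roi=roi_of(f,m_sq([.5895,.2655,.65])[0],3)
    g=lambda p:resid(f,vis(f,p),roi)
    for y in np.arange(.4,1.0,.05):
        r=minimize(lambda q:g([q[0],q[1],y]),[.5895,.2655],method='Nelder-Mead',options=dict(initial_simplex=[[.5895,.2655],[.594,.2655],[.5895,.27]]))
        print(round(y,2),r.x,round(r.fun,2))
crop(T,218,170,30,32,18,'pics/sqT.png');crop(S,230,188,28,30,18,'pics/sqS.png')
E
```

```text
[0.1864045  0.59652822 0.23928358] [[-0.     0.298  0.954]
 [-0.     0.954 -0.298]
 [-1.    -0.     0.   ]]
jaw ang deg 72.64651735160778
0.4 [0.5875492  0.26700688] 12.18
0.45 [0.58822064 0.2666423 ] 11.68
0.5 [0.5883077  0.26635481] 11.18
0.55 [0.5885804 0.2666018] 10.7
0.6 [0.58824976 0.26581531] 10.42
0.65 [0.58833121 0.26686822] 10.46
0.7 [0.58858298 0.26654737] 10.32
0.75 [0.5886889  0.26612321] 10.5
0.8 [0.58851929 0.26642845] 10.67
0.85 [0.58824714 0.26587144] 11.11
0.9 [0.58805597 0.2662151 ] 11.66
0.95 [0.58777384 0.26627182] 12.24
0.4 [0.58888074 0.26582587] 21.17
0.45 [0.58932095 0.26608621] 20.61
0.5 [0.58977035 0.2660898 ] 20.17
0.55 [0.59081731 0.26605217] 19.83
0.6 [0.5907151  0.26676508] 19.57
0.65 [0.591349   0.26758026] 19.58
0.7 [0.59216545 0.26763038] 19.56
0.75 [0.59219187 0.26787675] 19.68
0.8 [0.59233255 0.26884433] 19.95
0.85 [0.59320106 0.26804319] 20.48
0.9 [0.59236314 0.26874114] 20.94
0.95 [0.59185023 0.26963952] 21.42
```

View pics/sqT.png

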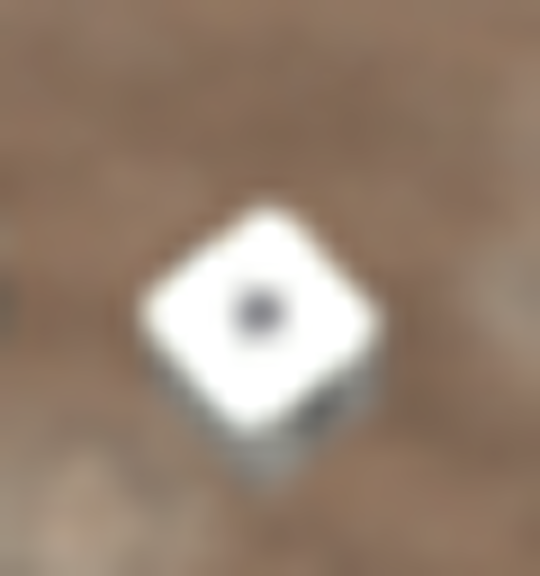

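View pics/sqS.png

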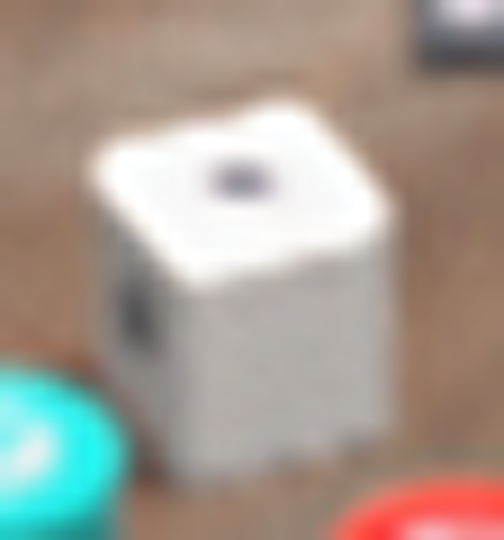

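```bash
cat > go.py <<'E'
import sys
from mv import *
x,y,z,a=map(float,sys.argv[1:5]); s,p,R=cur()
d,w=rel(p,R,[x,y,z],Rdown(np.radians(a)))
print('pos',p.round(4),'jaw',np.degrees(np.arctan2(R[1,1],R[0,1])).round(1),'w',round(s['grip_width'],4),'F',np.round(s['force'],1),'t',round(s['clock'],2));print('d',d,'rot',w)
E
python3 go.py .5893 .2663 .15 -51.6
```

```text
pos [0.1864 0.5965 0.2393] jaw 72.6 w 0.0855 F [-0.3  0.6  0.1] t 1.2
d [  8.93 -19.5   48.31] rot [12.42  0.    0.  ]
```

>>> send_rows([
  {"dx": 0.4, "dy": -1.5, "dz": 3.6, "rx": 0.9, "fingers": -1},
  {"dx": 0.8, "dy": -3, "dz": 7.2, "rx": 1.9, "fingers": -1},
  {"dx": 1.2, "dy": -5, "dz": 12, "rx": 2.9, "fingers": -1},
  {"dx": 1.6, "dy": -7, "dz": 17, "rx": 3.9, "fingers": -1},
  {"dx": 2, "dy": -9, "dz": 22, "rx": 4.9, "fingers": -1},
  {"dx": 2.5, "dy": -11, "dz": 27, "rx": 5.9, "fingers": -1},
  {"dx": 3, "dy": -13, "dz": 32, "rx": 6.9, "fingers": -1},
  {"dx": 4, "dy": -15, "dz": 37, "rx": 7.9, "fingers": -1},
], squeeze=50)

```text
invalid input at $.rows[0]: expected keys dx, dy, dz, rx, ry, rz, fingers
```

```bash
python3 go.py .5893 .2663 .15 -51.6
```

```text
pos [0.1864 0.5965 0.2393] jaw 72.6 w 0.0855 F [-0.3  0.6  0.1] t 1.2
d [  8.93 -19.5   48.31] rot [12.42  0.    0.  ]
```

>>> send_rows([
  {"dx": 0.4, "dy": -1.5, "dz": 3.6, "rx": 0.9, "ry": 0, "rz": 0, "fingers": -1},
  {"dx": 0.8, "dy": -3, "dz": 7.2, "rx": 1.9, "ry": 0, "rz": 0, "fingers": -1},
  {"dx": 1.2, "dy": -5, "dz": 12, "rx": 2.9, "ry": 0, "rz": 0, "fingers": -1},
  {"dx": 1.6, "dy": -7, "dz": 17, "rx": 3.9, "ry": 0, "rz": 0, "fingers": -1},
  {"dx": 2, "dy": -9, "dz": 22, "rx": 4.9, "ry": 0, "rz": 0, "fingers": -1},
  {"dx": 2.5, "dy": -11, "dz": 27, "rx": 5.9, "ry": 0, "rz": 0, "fingers": -1},
  {"dx": 3, "dy": -13, "dz": 32, "rx": 6.9, "ry": 0, "rz": 0, "fingers": -1},
  {"dx": 4, "dy": -15, "dz": 37, "rx": 7.9, "ry": 0, "rz": 0, "fingers": -1},
], squeeze=50)

```text
clock: 2.2
position: [0.4962, 0.3421, 0.1995]
tool_rot: [2.514, 1.57, 0.827]
force: [0.4, 1.6, 0.2]
grip_width: 0.0856
```

```bash
python3 go.py .5893 .2663 .12 -51.6
```

```text
pos [0.4962 0.3421 0.1995] jaw -6.7 w 0.0856 F [0.4 1.6 0.2] t 2.2
d [ 7.96 10.12  6.45] rot [ 4.49 -0.01 -0.  ]
```

>>> send_rows([
  {"dx": 1, "dy": 2, "dz": 1.3, "rx": 0.9, "ry": 0, "rz": 0, "fingers": -1},
  {"dx": 2, "dy": 4, "dz": 2.6, "rx": 1.8, "ry": 0, "rz": 0, "fingers": -1},
  {"dx": 4, "dy": 6.5, "dz": 4.2, "rx": 2.7, "ry": 0, "rz": 0, "fingers": -1},
  {"dx": 6, "dy": 8.5, "dz": 5.4, "rx": 3.6, "ry": 0, "rz": 0, "fingers": -1},
  {"dx": 8, "dy": 10.12, "dz": 6.45, "rx": 4.5, "ry": 0, "rz": 0, "fingers": -1},
  {"dx": 8, "dy": 10.12, "dz": 6.45, "rx": 4.5, "ry": 0, "rz": 0, "fingers": -1},
  {"dx": 8, "dy": 10.12, "dz": 6.45, "rx": 4.5, "ry": 0, "rz": 0, "fingers": -1},
  {"dx": 8, "dy": 10.12, "dz": 6.45, "rx": 4.5, "ry": 0, "rz": 0, "fingers": -1},
])

```text
clock: 3.2
position: [0.588, 0.2686, 0.1201]
tool_rot: [-2.761, 1.57, 1.058]
force: [1.1, -0.8, 0.1]
grip_width: 0.0857
```

```bash
python3 go.py .5893 .2663 .026 -51.6; python3 - <<'E'
from h import *
T=grab_frame('top');S=grab_frame('side')
crop(T,200,150,60,60,10,'pics/t2.png');crop(S,210,160,80,80,7,'pics/s2.png')
E
```

```text
pos [0.588  0.2686 0.1201] jaw -51.2 w 0.0857 F [ 1.1 -0.8  0.1] t 3.2
d [9.41 0.26 0.06] rot [ 0.04 -0.01  0.  ]
```

View pics/s2.png

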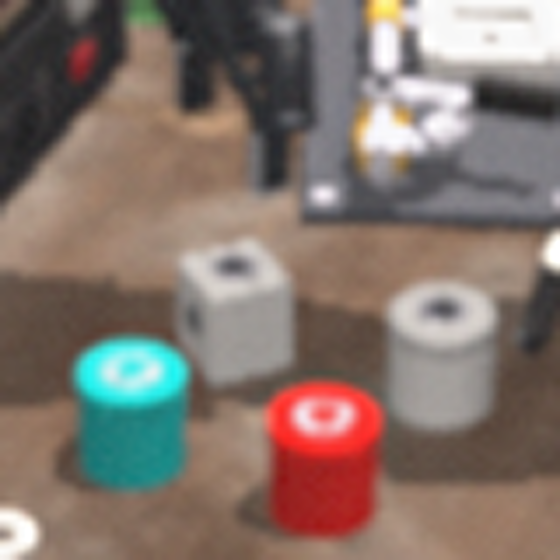

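View pics/t2.png

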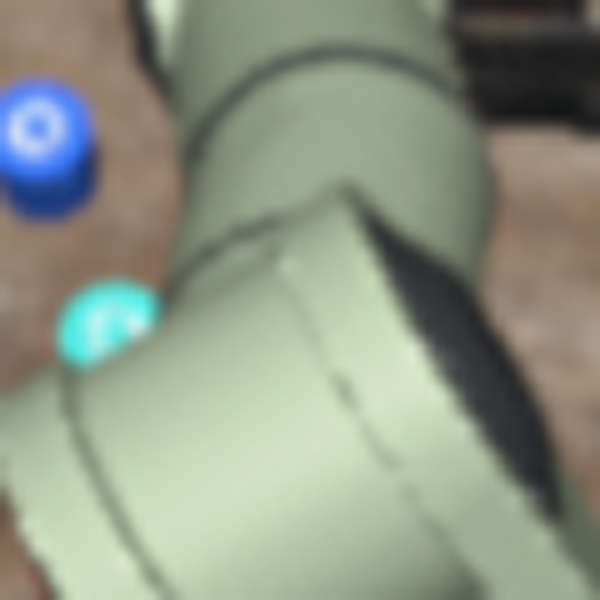

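```bash
python3 go.py .5893 .2663 .026 -51.6; python3 - <<'E'
from fit import *
S=grab_frame('side')
print((proj(S,[[.588,.2686,.112],[.5893,.2663,.055]])-[210,160])*7)
print('sq',*run(m_sq,[.5895,.266,.67],[S],pad=2,steps=[.006,.006,.2]))
print('rd',*run(m_rd,[.476,.279],[S],pad=2,steps=[.006,.006]))
E
```

```text
pos [0.5881 0.2684 0.12  ] jaw -51.3 w 0.0857 F [ 0.1  0.5 -0.6] t 3.3
d [9.4  0.24 0.05] rot [ 0.03 -0.01  0.  ]
[[233.12877072 171.48808952]
 [232.53713407 264.11382356]]
sq [0.5905093  0.26074714 0.44056573] 24.056718796749564
rd [0.47851177 0.27793998] 17.01235313381979
```

>>> send_rows([
  {"dx": 2, "dy": 0.24, "dz": 0.05, "rx": 0, "ry": 0, "rz": 0, "fingers": -1},
  {"dx": 4, "dy": 0.24, "dz": 0.05, "rx": 0, "ry": 0, "rz": 0, "fingers": -1},
  {"dx": 6, "dy": 0.24, "dz": 0.05, "rx": 0, "ry": 0, "rz": 0, "fingers": -1},
  {"dx": 8, "dy": 0.24, "dz": 0.05, "rx": 0, "ry": 0, "rz": 0, "fingers": -1},
  {"dx": 9.4, "dy": 0.24, "dz": 0.05, "rx": 0, "ry": 0, "rz": 0, "fingers": -1},
  {"dx": 9.4, "dy": 0.24, "dz": 0.05, "rx": 0, "ry": 0, "rz": 0, "fingers": -1},
  {"dx": 9.4, "dy": 0.24, "dz": 0.05, "rx": 0, "ry": 0, "rz": 0, "fingers": -0.2},
  {"dx": 9.4, "dy": 0.24, "dz": 0.05, "rx": 0, "ry": 0, "rz": 0, "fingers": 1},
])

```text
clock: 4.35
position: [0.5898, 0.2657, 0.026]
tool_rot: [2.968, 1.57, 0.501]
force: [-0.3, -0.1, -0.5]
grip_width: 0.0517
```

>>> send_rows([
  {"dx": 0, "dy": 0, "dz": 0, "rx": 0, "ry": 0, "rz": 0, "fingers": 1},
  {"dx": 0, "dy": 0, "dz": 0, "rx": 0, "ry": 0, "rz": 0, "fingers": 1},
  {"dx": 0, "dy": 0, "dz": 0, "rx": 0, "ry": 0, "rz": 0, "fingers": 1},
  {"dx": 0, "dy": 0, "dz": 0, "rx": 0, "ry": 0, "rz": 0, "fingers": 1},
  {"dx": 0, "dy": 0, "dz": 0, "rx": 0, "ry": 0, "rz": 0, "fingers": 1},
  {"dx": 0, "dy": 0, "dz": 0, "rx": 0, "ry": 0, "rz": 0, "fingers": 1},
  {"dx": 0, "dy": 0, "dz": 0, "rx": 0, "ry": 0, "rz": 0, "fingers": 1},
  {"dx": 0, "dy": 0, "dz": 0, "rx": 0, "ry": 0, "rz": 0, "fingers": 1},
])

```text
clock: 5.35
position: [0.5897, 0.266, 0.0262]
tool_rot: [-3.053, 1.57, 0.763]
force: [-1.0, 0.5, 5.9]
grip_width: 0.0453
```

```bash
python3 go.py .5215 -.0845 .15 -78.4; python3 - <<'E'
from h import *
S=grab_frame('side')
crop(S,210,160,80,80,7,'pics/s3.png')
E
```

```text
pos [0.5897 0.266  0.0262] jaw -51.3 w 0.0453 F [-1.   0.5  5.9] t 5.35
d [-12.42  23.11  27.2 ] rot [ 2.71 -0.01  0.  ]
```

View pics/s3.png

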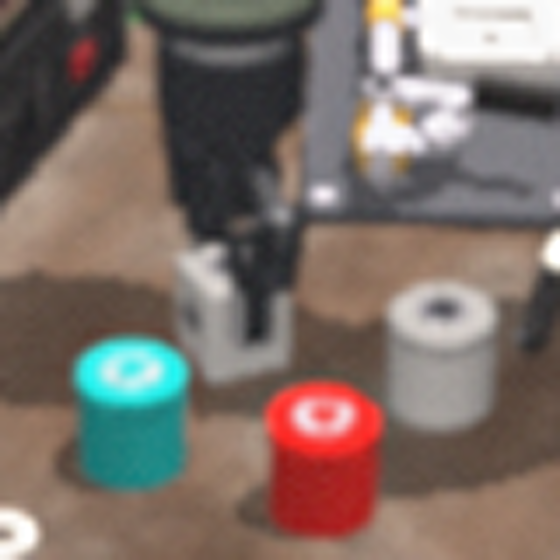

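>>> send_rows([
  {"dx": -4, "dy": 0, "dz": 0, "rx": 0, "ry": 0, "rz": 0, "fingers": 1},
  {"dx": -9, "dy": 0.5, "dz": 0.6, "rx": 0, "ry": 0, "rz": 0, "fingers": 1},
  {"dx": -12.4, "dy": 3.5, "dz": 4, "rx": 0.5, "ry": 0, "rz": 0, "fingers": 1},
  {"dx": -12.4, "dy": 7, "dz": 8.2, "rx": 1, "ry": 0, "rz": 0, "fingers": 1},
  {"dx": -12.4, "dy": 11, "dz": 13, "rx": 1.5, "ry": 0, "rz": 0, "fingers": 1},
  {"dx": -12.4, "dy": 15, "dz": 17.7, "rx": 2, "ry": 0, "rz": 0, "fingers": 1},
  {"dx": -12.4, "dy": 19, "dz": 22.4, "rx": 2.5, "ry": 0, "rz": 0, "fingers": 1},
  {"dx": -12.4, "dy": 21.5, "dz": 25.3, "rx": 2.7, "ry": 0, "rz": 0, "fingers": 1},
])

```text
clock: 6.4
position: [0.5251, -0.0632, 0.1498]
tool_rot: [2.419, 1.57, -0.524]
force: [0.5, 1.2, -2.9]
grip_width: 0.0453
```

```bash
python3 go.py .5215 -.0845 .10 -78.4
```

```text
pos [ 0.5251 -0.0632  0.1498] jaw -78.6 w 0.0453 F [ 0.5  1.2 -2.9] t 6.4
d [4.98 2.01 0.78] rot [-0.02 -0.   -0.  ]
```

>>> send_rows([
  {"dx": 1, "dy": 1, "dz": 0.4, "rx": 0, "ry": 0, "rz": 0, "fingers": 1},
  {"dx": 3, "dy": 2, "dz": 0.78, "rx": 0, "ry": 0, "rz": 0, "fingers": 1},
  {"dx": 5, "dy": 2, "dz": 0.78, "rx": 0, "ry": 0, "rz": 0, "fingers": 1},
  {"dx": 7, "dy": 2, "dz": 0.78, "rx": 0, "ry": 0, "rz": 0, "fingers": 1},
  {"dx": 8.7, "dy": 2, "dz": 0.78, "rx": 0, "ry": 0, "rz": 0, "fingers": 1},
  {"dx": 8.7, "dy": 2, "dz": 0.78, "rx": 0, "ry": 0, "rz": 0, "fingers": 1},
  {"dx": 8.7, "dy": 2, "dz": 0.78, "rx": 0, "ry": 0, "rz": 0, "fingers": 1},
  {"dx": 8.7, "dy": 2, "dz": 0.78, "rx": 0, "ry": 0, "rz": 0, "fingers": 1},
])

```text
clock: 7.4
position: [0.5229, -0.0815, 0.0629]
tool_rot: [2.943, 1.57, 0.005]
force: [0.1, -0.3, -3.5]
grip_width: 0.0457
```

```bash
python3 go.py .5215 -.0845 .0422 -78.4;  python3 - <<'E'
from h import *
T=grab_frame('top');S=grab_frame('side')
crop(S,245,130,55,60,10,'pics/s4.png')
crop(T,258,165,82,60,9,'pics/t4.png')
E
```

```text
pos [ 0.5229 -0.0815  0.0629] jaw -78.3 w 0.0457 F [ 0.1 -0.3 -3.5] t 7.4
d [2.07 0.27 0.2 ] rot [ 0.01 -0.01 -0.  ]
```

View pics/s4.png

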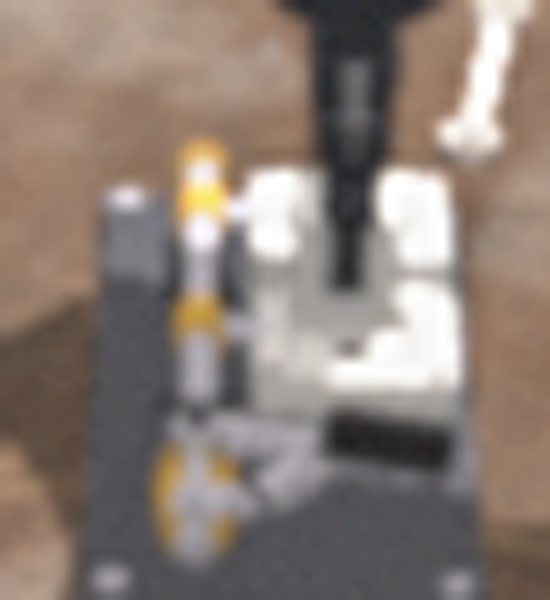

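View pics/t4.png

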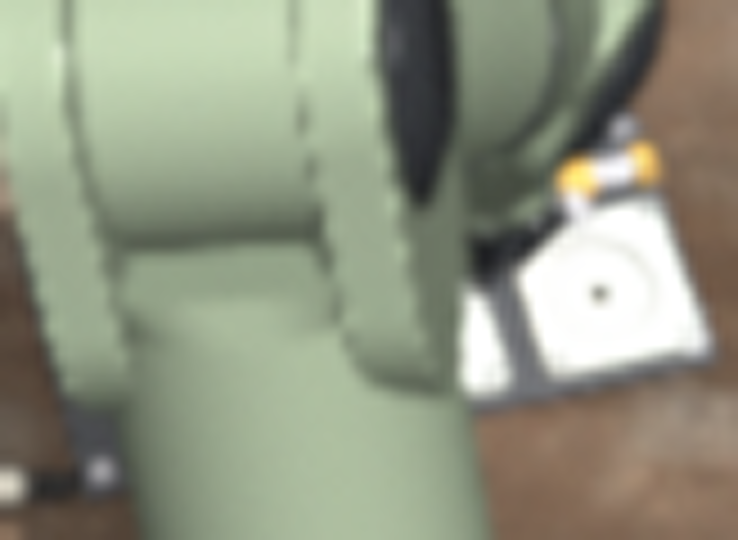

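>>> send_rows([
  {"dx": 0, "dy": 0.27, "dz": 0.2, "rx": 0, "ry": 0, "rz": 0, "fingers": 1},
  {"dx": 0, "dy": 0.27, "dz": 0.2, "rx": 0, "ry": 0, "rz": 0, "fingers": 1},
  {"dx": 0.4, "dy": 0.27, "dz": 0.2, "rx": 0, "ry": 0, "rz": 0, "fingers": 1},
  {"dx": 0.7, "dy": 0.27, "dz": 0.2, "rx": 0, "ry": 0, "rz": 0, "fingers": 1},
  {"dx": 0.9, "dy": 0.27, "dz": 0.2, "rx": 0, "ry": 0, "rz": 0, "fingers": 1},
  {"dx": 1, "dy": 0.27, "dz": 0.2, "rx": 0, "ry": 0, "rz": 0, "fingers": 1},
  {"dx": 1.1, "dy": 0.27, "dz": 0.2, "rx": 0, "ry": 0, "rz": 0, "fingers": 1},
  {"dx": 1.2, "dy": 0.27, "dz": 0.2, "rx": 0, "ry": 0, "rz": 0, "fingers": 1},
])

```text
clock: 8.5
position: [0.5217, -0.0841, 0.0523]
tool_rot: [-2.552, 1.568, 0.793]
force: [-2.7, 9.5, 3.9]
grip_width: 0.0452
```

```bash
python3 go.py .5215 -.0845 .0422 -78.4;  python3 - <<'E'
from h import *
S=grab_frame('side')
crop(S,245,130,55,60,10,'pics/s5.png')
E
```

```text
pos [ 0.5217 -0.0841  0.0523] jaw -78.4 w 0.0452 F [-2.7  9.5  3.9] t 8.5
d [1.01 0.03 0.03] rot [ 0.   -0.01  0.01]
```

View pics/s5.png

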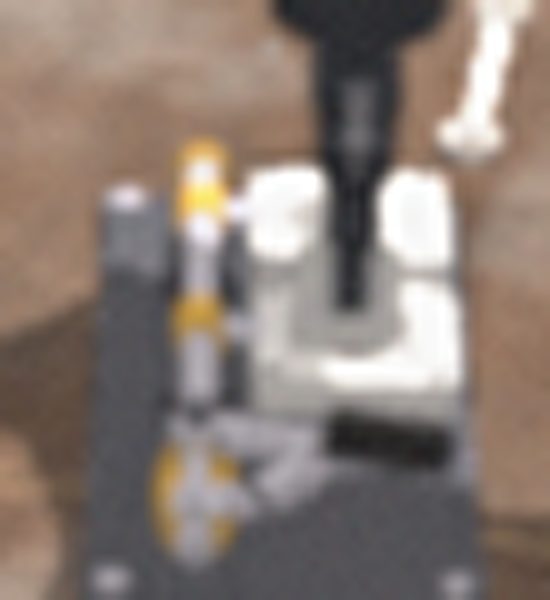

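>>> send_rows([
  {"dx": 0, "dy": -0.25, "dz": 0, "rx": 0, "ry": 0, "rz": 0, "fingers": 1},
  {"dx": 0, "dy": -0.25, "dz": 0, "rx": 0, "ry": 0, "rz": 0, "fingers": 1},
  {"dx": 0.15, "dy": -0.25, "dz": 0, "rx": 0, "ry": 0, "rz": 0, "fingers": 1},
  {"dx": 0.3, "dy": -0.25, "dz": 0, "rx": 0, "ry": 0, "rz": 0, "fingers": 1},
  {"dx": 0.4, "dy": -0.25, "dz": 0, "rx": 0, "ry": 0, "rz": 0, "fingers": 1},
  {"dx": 0.5, "dy": -0.25, "dz": 0, "rx": 0, "ry": 0, "rz": 0, "fingers": 1},
  {"dx": 0.5, "dy": -0.25, "dz": 0, "rx": 0, "ry": 0, "rz": 0, "fingers": 1},
  {"dx": 0.5, "dy": -0.25, "dz": 0, "rx": 0, "ry": 0, "rz": 0, "fingers": 1},
])

```text
clock: 9.55
position: [0.5206, -0.0822, 0.0453]
tool_rot: [2.408, 1.571, -0.53]
force: [-1.0, -0.2, -3.6]
grip_width: 0.0457
```

```bash
python3 go.py .5215 -.0845 .0422 -78.4
```

```text
pos [ 0.5206 -0.0822  0.0453] jaw -78.3 w 0.0457 F [-1.  -0.2 -3.6] t 9.55
d [ 0.31  0.25 -0.04] rot [ 0.01 -0.   -0.  ]
```

>>> send_rows([
  {"dx": 0.15, "dy": 0, "dz": 0, "rx": 0, "ry": 0, "rz": 0, "fingers": 1},
  {"dx": 0.3, "dy": 0, "dz": 0, "rx": 0, "ry": 0, "rz": 0, "fingers": 1},
  {"dx": 0.35, "dy": 0, "dz": 0, "rx": 0, "ry": 0, "rz": 0, "fingers": 1},
  {"dx": 0.35, "dy": 0, "dz": 0, "rx": 0, "ry": 0, "rz": 0, "fingers": 1},
  {"dx": 0.35, "dy": 0, "dz": 0, "rx": 0, "ry": 0, "rz": 0, "fingers": 1},
  {"dx": 0.35, "dy": 0, "dz": 0, "rx": 0, "ry": 0, "rz": 0, "fingers": 1},
  {"dx": 0.35, "dy": 0, "dz": 0, "rx": 0, "ry": 0, "rz": 0, "fingers": 1},
  {"dx": 0.35, "dy": 0, "dz": 0, "rx": 0, "ry": 0, "rz": 0, "fingers": 1},
])

```text
clock: 10.55
position: [0.5205, -0.0822, 0.0421]
tool_rot: [-2.21, 1.571, 1.135]
force: [-2.7, 1.4, 6.6]
grip_width: 0.0454
```

```bash
python3 go.py .5215 -.0845 .0422 -78.4
```

```text
pos [ 0.5205 -0.0822  0.0421] jaw -78.4 w 0.0454 F [-2.7  1.4  6.6] t 10.55
d [-0.01  0.25 -0.05] rot [ 0. -0.  0.]
```

>>> send_rows([
  {"dx": 0, "dy": 0, "dz": 0, "rx": 0, "ry": 0, "rz": 0, "fingers": -1},
  {"dx": 0, "dy": 0, "dz": 0, "rx": 0, "ry": 0, "rz": 0, "fingers": -1},
  {"dx": 0, "dy": 0, "dz": 0, "rx": 0, "ry": 0, "rz": 0, "fingers": -1},
  {"dx": 0, "dy": 0, "dz": 0, "rx": 0, "ry": 0, "rz": 0, "fingers": -1},
  {"dx": -3, "dy": 0, "dz": 0, "rx": 0, "ry": 0, "rz": 0, "fingers": -1},
  {"dx": -7, "dy": 0, "dz": 0, "rx": 0, "ry": 0, "rz": 0, "fingers": -1},
  {"dx": -10, "dy": -3, "dz": 0, "rx": 0, "ry": 0, "rz": 0, "fingers": -1},
  {"dx": -10, "dy": -8, "dz": 0, "rx": 0, "ry": 0, "rz": 0, "fingers": -1},
])

```text
clock: 11.55
position: [0.5054, -0.004, 0.1437]
tool_rot: [3.003, 1.567, 0.062]
force: [0.5, 0.9, -0.7]
grip_width: 0.0858
```

```bash
python3 go.py .476 .2793 .12 -78.4
```

```text
pos [ 0.5054 -0.004   0.1437] jaw -78.5 w 0.0858 F [ 0.5  0.9 -0.7] t 11.55
d [  2.37 -28.35  -2.76] rot [-0.01 -0.02 -0.  ]
```

>>> send_rows([
  {"dx": 0, "dy": -4, "dz": -0.4, "rx": 0, "ry": 0, "rz": 0, "fingers": -1},
  {"dx": 0, "dy": -9, "dz": -0.9, "rx": 0, "ry": 0, "rz": 0, "fingers": -1},
  {"dx": 0, "dy": -14, "dz": -1.4, "rx": 0, "ry": 0, "rz": 0, "fingers": -1},
  {"dx": 0, "dy": -19, "dz": -1.9, "rx": 0, "ry": 0, "rz": 0, "fingers": -1},
  {"dx": 1, "dy": -24, "dz": -2.4, "rx": 0, "ry": 0, "rz": 0, "fingers": -1},
  {"dx": 2, "dy": -28.3, "dz": -2.8, "rx": 0, "ry": 0, "rz": 0, "fingers": -1},
  {"dx": 2.4, "dy": -28.3, "dz": -2.8, "rx": 0, "ry": 0, "rz": 0, "fingers": -1},
  {"dx": 2.4, "dy": -28.3, "dz": -2.8, "rx": 0, "ry": 0, "rz": 0, "fingers": -1},
])

```text
clock: 12.55
position: [0.4746, 0.2782, 0.1176]
tool_rot: [1.103, 1.57, -1.836]
force: [0.3, 0.4, -0.0]
grip_width: 0.0855
```

```bash
python3 go.py .476 .2793 .026 -78.4; python3 - <<'E'
from fit import *
import pickle
T=grab_frame('top');S=grab_frame('side')
pickle.dump((T,S),open('f1.pkl','wb'))
crop(S,245,130,55,90,6,'pics/s6.png')
crop(T,190,165,150,65,5,'pics/t6.png')
# fingertips between; expected grip centre projected at casting top
print((proj(S,[[.476,.2793,.055]])-[245,130])*6,(proj(T,[[.476,.2793,.055]])-[190,165])*5)
E
```

```text
pos [0.4746 0.2782 0.1176] jaw -78.4 w 0.0855 F [ 0.3  0.4 -0. ] t 12.55
d [ 9.16 -0.09 -0.16] rot [ 0.  0. -0.]
[[169.47346663 442.63913976]] [[196.78751627 216.77594513]]
```

View pics/s6.png

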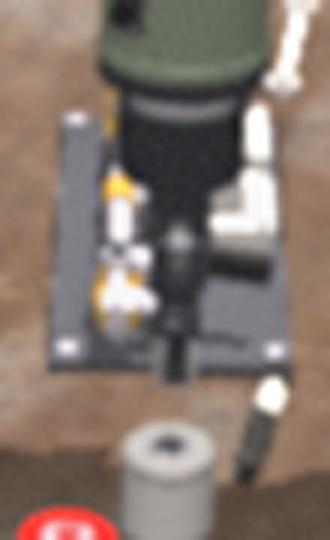

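View pics/t6.png

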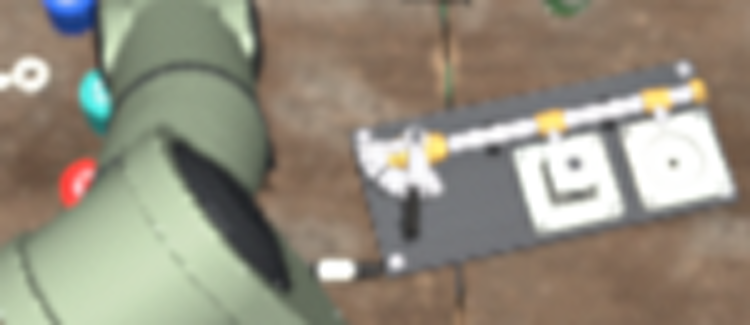

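The plain aluminium cylinder is at side (273,204). It has a dark bore and groove, so it is the round casting; the red one at (256,222) and the turquoise one are look-alikes. The gripper is centred over it, and the square casting is sitting in the left nest. I'll descend and grip.

>>> send_rows([
  {"dx": 0, "dy": -0.09, "dz": -0.16, "rx": 0, "ry": 0, "rz": 0, "fingers": -1},
  {"dx": 2, "dy": -0.09, "dz": -0.16, "rx": 0, "ry": 0, "rz": 0, "fingers": -1},
  {"dx": 4.5, "dy": -0.09, "dz": -0.16, "rx": 0, "ry": 0, "rz": 0, "fingers": -1},
  {"dx": 7, "dy": -0.09, "dz": -0.16, "rx": 0, "ry": 0, "rz": 0, "fingers": -1},
  {"dx": 9.16, "dy": -0.09, "dz": -0.16, "rx": 0, "ry": 0, "rz": 0, "fingers": -1},
  {"dx": 9.16, "dy": -0.09, "dz": -0.16, "rx": 0, "ry": 0, "rz": 0, "fingers": -1},
  {"dx": 9.16, "dy": -0.09, "dz": -0.16, "rx": 0, "ry": 0, "rz": 0, "fingers": -0.5},
  {"dx": 9.16, "dy": -0.09, "dz": -0.16, "rx": 0, "ry": 0, "rz": 0, "fingers": 1},
])

```text
clock: 13.65
position: [0.4766, 0.2806, 0.0273]
tool_rot: [-2.609, 1.569, 0.736]
force: [-6.4, -5.5, 36.9]
grip_width: 0.053
```

>>> send_rows([
  {"dx": 0, "dy": 0, "dz": 0, "rx": 0, "ry": 0, "rz": 0, "fingers": 1},
  {"dx": 0, "dy": 0, "dz": 0, "rx": 0, "ry": 0, "rz": 0, "fingers": 1},
  {"dx": 0, "dy": 0, "dz": 0, "rx": 0, "ry": 0, "rz": 0, "fingers": 1},
  {"dx": 0, "dy": 0, "dz": 0, "rx": 0, "ry": 0, "rz": 0, "fingers": 1},
  {"dx": 0, "dy": 0, "dz": 0, "rx": 0, "ry": 0, "rz": 0, "fingers": 1},
  {"dx": -4, "dy": 0, "dz": 0, "rx": 0, "ry": 0, "rz": 0, "fingers": 1},
  {"dx": -9, "dy": 0, "dz": 0, "rx": 0, "ry": 0, "rz": 0, "fingers": 1},
  {"dx": -13, "dy": 0, "dz": 0, "rx": 0, "ry": 0, "rz": 0, "fingers": 1},
])

```text
clock: 14.65
position: [0.4761, 0.2802, 0.1585]
tool_rot: [-2.566, 1.57, 0.779]
force: [0.3, 0.8, -3.1]
grip_width: 0.0526
```

```bash
python3 go.py .5430 -.1905 .16 -78.4; python3 - <<'E'
from h import *
S=grab_frame('side')
crop(S,225,130,75,90,6,'pics/s7.png')
E
```

```text
pos [0.4761 0.2802 0.1585] jaw -78.4 w 0.0526 F [ 0.3  0.8 -3.1] t 14.65
d [-0.18 47.46  2.94] rot [ 0.   -0.01  0.  ]
```

View pics/s7.png

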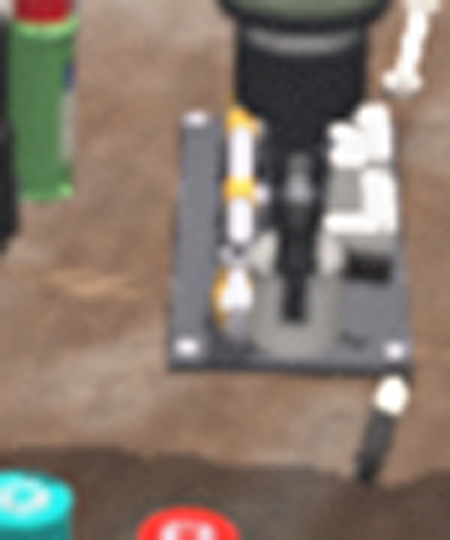

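>>> send_rows([
  {"dx": 0, "dy": 4, "dz": 0.3, "rx": 0, "ry": 0, "rz": 0, "fingers": 1},
  {"dx": 0, "dy": 9, "dz": 0.6, "rx": 0, "ry": 0, "rz": 0, "fingers": 1},
  {"dx": 0, "dy": 14, "dz": 0.9, "rx": 0, "ry": 0, "rz": 0, "fingers": 1},
  {"dx": 0, "dy": 20, "dz": 1.2, "rx": 0, "ry": 0, "rz": 0, "fingers": 1},
  {"dx": 0, "dy": 26, "dz": 1.6, "rx": 0, "ry": 0, "rz": 0, "fingers": 1},
  {"dx": 0, "dy": 32, "dz": 2, "rx": 0, "ry": 0, "rz": 0, "fingers": 1},
  {"dx": 0, "dy": 38, "dz": 2.4, "rx": 0, "ry": 0, "rz": 0, "fingers": 1},
  {"dx": 0, "dy": 43, "dz": 2.7, "rx": 0, "ry": 0, "rz": 0, "fingers": 1},
])

```text
clock: 15.7
position: [0.5364, -0.1487, 0.1567]
tool_rot: [2.867, 1.57, -0.072]
force: [1.6, -0.1, -2.8]
grip_width: 0.0526
```

```bash
python3 go.py .5430 -.1905 .062 -78.4
```

```text
pos [ 0.5364 -0.1487  0.1567] jaw -78.4 w 0.0526 F [ 1.6 -0.1 -2.8] t 15.7
d [9.47 4.23 0.2 ] rot [-0. -0. -0.]
```

>>> send_rows([
  {"dx": 0, "dy": 2.5, "dz": 0.2, "rx": 0, "ry": 0, "rz": 0, "fingers": 1},
  {"dx": 2, "dy": 4.1, "dz": 0.2, "rx": 0, "ry": 0, "rz": 0, "fingers": 1},
  {"dx": 4.5, "dy": 4.1, "dz": 0.2, "rx": 0, "ry": 0, "rz": 0, "fingers": 1},
  {"dx": 7, "dy": 4.1, "dz": 0.2, "rx": 0, "ry": 0, "rz": 0, "fingers": 1},
  {"dx": 9.4, "dy": 4.1, "dz": 0.2, "rx": 0, "ry": 0, "rz": 0, "fingers": 1},
  {"dx": 9.4, "dy": 4.1, "dz": 0.2, "rx": 0, "ry": 0, "rz": 0, "fingers": 1},
  {"dx": 9.4, "dy": 4.1, "dz": 0.2, "rx": 0, "ry": 0, "rz": 0, "fingers": 1},
  {"dx": 9.4, "dy": 4.1, "dz": 0.2, "rx": 0, "ry": 0, "rz": 0, "fingers": 1},
])

```text
clock: 16.7
position: [0.5433, -0.187, 0.0633]
tool_rot: [2.73, 1.569, -0.208]
force: [-0.1, 0.7, -3.1]
grip_width: 0.0526
```

```bash
python3 go.py .5426 -.1897 .0422 -78.4; python3 - <<'E'
from h import *
S=grab_frame('side')
crop(S,245,120,55,60,10,'pics/s8.png')
E
```

```text
pos [ 0.5433 -0.187   0.0633] jaw -78.3 w 0.0526 F [-0.1  0.7 -3.1] t 16.7
d [2.11 0.25 0.12] rot [ 0.01 -0.01 -0.  ]
```

View pics/s8.png

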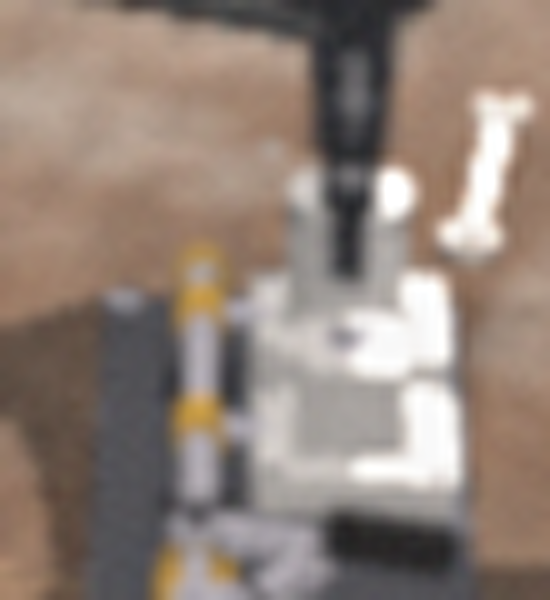

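>>> send_rows([
  {"dx": 0, "dy": 0.25, "dz": 0.12, "rx": 0, "ry": 0, "rz": 0, "fingers": 1},
  {"dx": 0, "dy": 0.25, "dz": 0.12, "rx": 0, "ry": 0, "rz": 0, "fingers": 1},
  {"dx": 0.4, "dy": 0.25, "dz": 0.12, "rx": 0, "ry": 0, "rz": 0, "fingers": 1},
  {"dx": 0.7, "dy": 0.25, "dz": 0.12, "rx": 0, "ry": 0, "rz": 0, "fingers": 1},
  {"dx": 0.9, "dy": 0.25, "dz": 0.12, "rx": 0, "ry": 0, "rz": 0, "fingers": 1},
  {"dx": 1, "dy": 0.25, "dz": 0.12, "rx": 0, "ry": 0, "rz": 0, "fingers": 1},
  {"dx": 1.15, "dy": 0.25, "dz": 0.12, "rx": 0, "ry": 0, "rz": 0, "fingers": 1},
  {"dx": 1.3, "dy": 0.25, "dz": 0.12, "rx": 0, "ry": 0, "rz": 0, "fingers": 1},
])

```text
clock: 17.75
position: [0.5421, -0.1896, 0.0491]
tool_rot: [2.994, 1.571, 0.056]
force: [0.4, -0.8, -3.2]
grip_width: 0.0527
```

```bash
python3 go.py .5426 -.1897 .0422 -78.4
```

```text
pos [ 0.5421 -0.1896  0.0491] jaw -78.4 w 0.0527 F [ 0.4 -0.8 -3.2] t 17.75
d [ 0.69  0.02 -0.05] rot [ 0. -0. -0.]
```

No side force at depth. I'll continue down to the floor.

>>> send_rows([
  {"dx": 0.2, "dy": 0, "dz": 0, "rx": 0, "ry": 0, "rz": 0, "fingers": 1},
  {"dx": 0.35, "dy": 0, "dz": 0, "rx": 0, "ry": 0, "rz": 0, "fingers": 1},
  {"dx": 0.5, "dy": 0, "dz": 0, "rx": 0, "ry": 0, "rz": 0, "fingers": 1},
  {"dx": 0.6, "dy": 0, "dz": 0, "rx": 0, "ry": 0, "rz": 0, "fingers": 1},
  {"dx": 0.68, "dy": 0, "dz": 0, "rx": 0, "ry": 0, "rz": 0, "fingers": 1},
  {"dx": 0.72, "dy": 0, "dz": 0, "rx": 0, "ry": 0, "rz": 0, "fingers": 1},
  {"dx": 0.72, "dy": 0, "dz": 0, "rx": 0, "ry": 0, "rz": 0, "fingers": 1},
  {"dx": 0.72, "dy": 0, "dz": 0, "rx": 0, "ry": 0, "rz": 0, "fingers": 1},
])

```text
clock: 18.75
position: [0.5421, -0.1897, 0.0435]
tool_rot: [-2.546, 1.57, 0.799]
force: [-9.9, 5.0, 32.1]
grip_width: 0.0529
```

```bash
python3 go.py .5426 -.1897 .0422 -78.4
```

```text
pos [ 0.5421 -0.1897  0.0435] jaw -78.4 w 0.0529 F [-9.9  5.  32.1] t 18.75
d [ 0.13  0.01 -0.05] rot [ 0.   -0.01  0.  ]
```

>>> send_rows([
  {"dx": 0, "dy": 0, "dz": 0, "rx": 0, "ry": 0, "rz": 0, "fingers": -1},
  {"dx": 0, "dy": 0, "dz": 0, "rx": 0, "ry": 0, "rz": 0, "fingers": -1},
  {"dx": 0, "dy": 0, "dz": 0, "rx": 0, "ry": 0, "rz": 0, "fingers": -1},
  {"dx": 0, "dy": 0, "dz": 0, "rx": 0, "ry": 0, "rz": 0, "fingers": -1},
  {"dx": -3, "dy": 0, "dz": 0, "rx": 0, "ry": 0, "rz": 0, "fingers": -1},
  {"dx": -7, "dy": 0, "dz": 0, "rx": 0, "ry": 0, "rz": 0, "fingers": -1},
  {"dx": -12, "dy": -1, "dz": 0, "rx": 0, "ry": 0, "rz": 0, "fingers": -1},
  {"dx": -16, "dy": -5, "dz": 0, "rx": -0.9, "ry": 0, "rz": 0, "fingers": -1},
])

```text
clock: 19.75
position: [0.5319, -0.1418, 0.2037]
tool_rot: [1.677, 1.569, -1.104]
force: [0.4, 1.9, 0.8]
grip_width: 0.0856
```

```bash
python3 go.py .45 .25 .25 -10;  python3 - <<'E'
from h import *
print(telemetry.observe()['qpos'].round(2))
S=grab_frame('side')
crop(S,245,120,55,60,10,'pics/s9.png')
E
```

```text
pos [ 0.5319 -0.1418  0.2037] jaw -69.4 w 0.0856 F [0.4 1.9 0.8] t 19.75
d [ -4.7  -39.55  -6.14] rot [-5.94  0.   -0.01]
[-0.31  0.53  0.66  1.86 -0.41  0.89 -0.67]
```

View pics/s9.png

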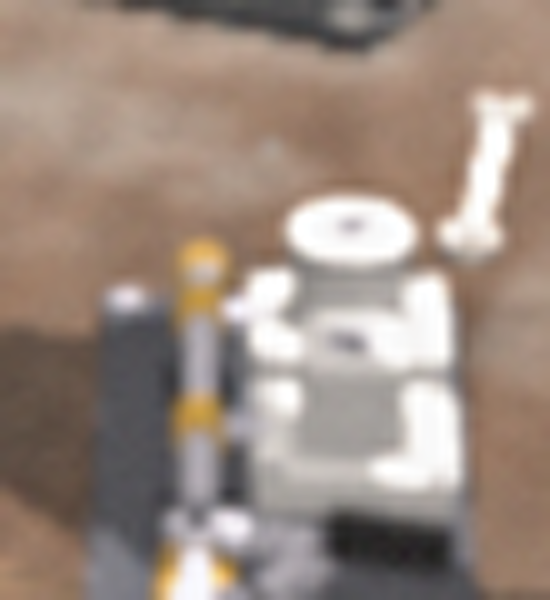

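>>> send_rows([
  {"dx": -1, "dy": -5, "dz": -0.6, "rx": -0.9, "ry": 0, "rz": 0, "fingers": -1},
  {"dx": -2, "dy": -10, "dz": -1.4, "rx": -1.9, "ry": 0, "rz": 0, "fingers": -1},
  {"dx": -2, "dy": -15, "dz": -2.2, "rx": -2.9, "ry": 0, "rz": 0, "fingers": -1},
  {"dx": -2, "dy": -20, "dz": -3, "rx": -3.9, "ry": 0, "rz": 0, "fingers": -1},
  {"dx": -2, "dy": -25, "dz": -4, "rx": -4.9, "ry": 0, "rz": 0, "fingers": -1},
  {"dx": -2, "dy": -30, "dz": -5, "rx": -5.9, "ry": 0, "rz": 0, "fingers": -1},
  {"dx": -2, "dy": -35, "dz": -6, "rx": -6.9, "ry": 0, "rz": 0, "fingers": -1},
  {"dx": -2, "dy": -39, "dz": -6, "rx": -7.9, "ry": 0, "rz": 0, "fingers": -1},
])

```text
clock: 20.8
position: [0.4501, 0.2476, 0.2219]
tool_rot: [2.425, 1.57, 1.03]
force: [0.4, -2.0, 0.0]
grip_width: 0.0855
```

```bash
python3 go.py .45 .25 .25 60;  python3 - <<'E'
from fit import *
import pickle
print(telemetry.observe()['qpos'].round(2))
T=grab_frame('top');S=grab_frame('side')
pickle.dump((T,S),open('f2.pkl','wb'))
for n,z in dict(valve_axis=.07,lever_grip=.066).items():
    for c,f in(('T',T),('S',S)):
        for d in pinpoint(f,n)[:3]: print(n,c,np.round(d['centre'],1),round(d['conf'],2),np.round(at_z(f,d['centre'],z),4))
crop(S,250,140,50,60,10,'pics/s10.png')
crop(T,255,165,82,60,9,'pics/t10.png')
E
```

```text
pos [0.4501 0.2476 0.2219] jaw 10.0 w 0.0855 F [ 0.4 -2.   0. ] t 20.8
d [-2.81  0.04 -0.24] rot [-5. -0. -0.]
[-0.84  0.38  0.29  1.92 -0.14  0.86 -0.31]
valve_axis T [273.3 195.2] 0.65 [0.5341 0.066  0.07  ]
valve_axis S [262.4 167.5] 0.59 [0.5666 0.0531 0.07  ]
lever_grip S [285.8 174.3] 0.47 [0.4677 0.0776 0.066 ]
lever_grip S [288.9 200.2] 0.41 [0.4237 0.2598 0.066 ]
```

View pics/s10.png

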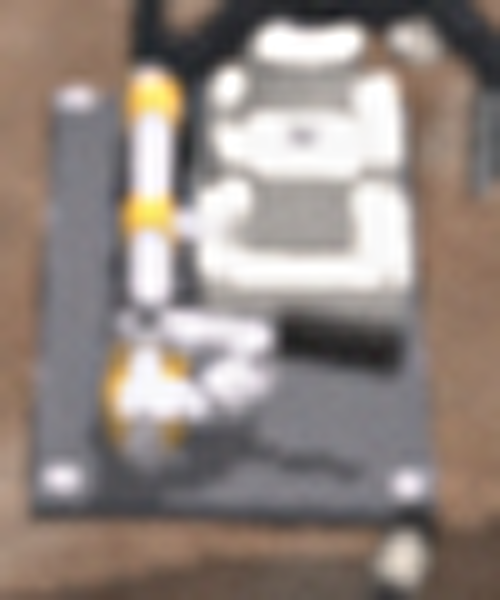

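View pics/t10.png

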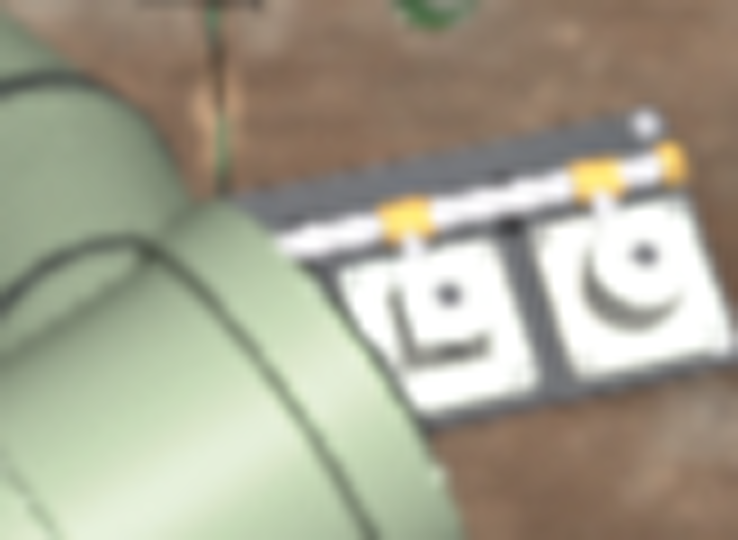

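```bash
python3 - <<'E'
from fit import *
import pickle
T,S=pickle.load(open('f0.pkl','rb'));T2,S2=pickle.load(open('f2.pkl','rb'));T1,S1=pickle.load(open('f1.pkl','rb'))
def m(p): return [box(p[0],p[1],p[2],.026,.0075,.056,.076)[0]]
for nm,fr in(('both',[T,S]),('T',[T]),('T1',[T1]),('S',[S]),('S2',[S2])):
    x,fv=run(m,[.466,.075,-.15],fr,pad=2,steps=[.006,.006,.15]); 
    ax=x[:2]+.078*np.array([np.cos(x[2]),np.sin(x[2])])
    print(nm,x,'axis',ax,'open deg',np.degrees(.203-x[2]),fv)
for p,n in(((449,295),'sq'),((645,254),'rd')):
    q=(np.array(p)+.5)/9-.5+[255,165];print(n,at_z(T2,q,.071))
q=(np.array((303,135))+.5)/10-.5+[250,140];print('sq S',at_z(S2,q,.071))
E
```

```text
both [ 0.47214612  0.07719521 -0.04459634] axis [0.55006857 0.07371785] open deg 14.186225164200351 64.27849996830112
T [ 0.46436899  0.07704904 -0.05250333] axis [0.54226151 0.07295566] open deg 14.63926260084661 34.33283515246378
T1 [ 0.46472652  0.07693771 -0.09253994] axis [0.54239278 0.06972989] open deg 16.933191299443035 34.369531151027125
S [ 0.474687    0.07959727 -0.0831422 ] axis [0.55241756 0.07311965] open deg 16.394740185928736 26.19923733426035
S2 [ 0.47486442  0.07932079 -0.05717074] axis [0.55273698 0.07486391] open deg 14.906685095525928 26.153531877246664
sq [ 0.51946766 -0.08362609  0.071     ]
rd [ 0.54127582 -0.19113273  0.071     ]
sq S [ 0.52305923 -0.08733816  0.071     ]
```

```bash
python3 - <<'E'
from fit import *
import pickle
T,S=pickle.load(open('f0.pkl','rb'))
a,b=np.array([272.1,207.5]),np.array([283.5,173.7])
print(tri([T,S],[a,b]),at_z(T,a,.066),at_z(S,b,.066))
def draw(f,roi,k,name,ps):
    x0,y0,w,h=roi;im=cv2.resize(f['pixels'][y0:y0+h,x0:x0+w],None,fx=k,fy=k,interpolation=cv2.INTER_NEAREST)
    for p,c in ps:
        b,_=box(*p,.026,.0075,.056,.076);q=cv2.convexHull(((proj(f,b)-[x0,y0]+.5)*k).astype(np.float32))
        cv2.polylines(im,[np.int32(q)],True,c,1)
    cv2.imwrite(name,im)
ps=[((.4644,.077,-.0525),(0,0,255)),((.4747,.0796,-.083),(0,255,0)),((.4695,.0785,-.07),(255,0,0))]
draw(T,(260,190,30,30),16,'pics/gT.png',ps);draw(S,(260,160,36,26),16,'pics/gS.png',ps)
E
```

```text
(array([0.47565373, 0.0740877 , 0.06463773]), np.float64(0.608709323089613)) [0.47200838 0.07443897 0.066     ] [0.47726063 0.07513569 0.066     ]
```

View pics/gT.png

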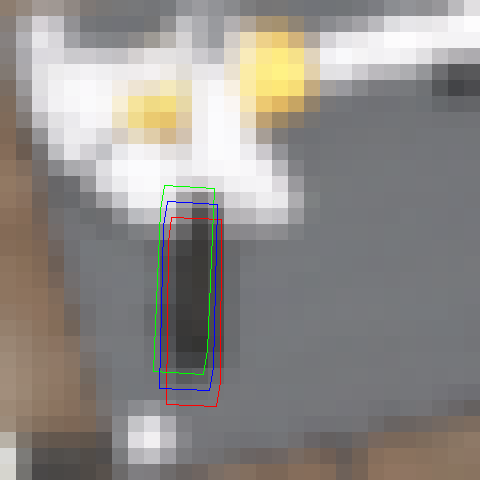

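View pics/gS.png

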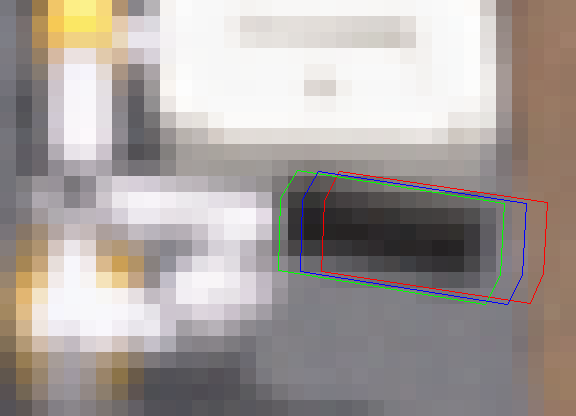

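```bash
python3 - <<'E'
from fit import *
import pickle
T,S=pickle.load(open('f0.pkl','rb'))
for z in (.06,.07,.08): print(z,'T',at_z(T,[272.3,191.4],z)[:2].round(4),'S',at_z(S,[264.5,171.8],z)[:2].round(4))
# project stand-frame polar marks for candidate axes
def draw(f,roi,k,name,ps):
    x0,y0,w,h=roi;im=cv2.resize(f['pixels'][y0:y0+h,x0:x0+w],None,fx=k,fy=k,interpolation=cv2.INTER_CUBIC)
    im=np.clip(im.astype(float)*.8,0,255).astype(np.uint8)
    for (ax,ay),c in ps:
        for r in(.034,.056):
            a=np.pi+.203-np.radians(np.arange(-5,96,5)); P=np.c_[ax+r*np.cos(a),ay+r*np.sin(a),np.full(len(a),.051)]
            cv2.polylines(im,[np.int32((proj(f,P)-[x0,y0]+.5)*k)],False,c,1)
        q=np.int32((proj(f,[ax,ay,.07])-[x0,y0]+.5)*k)[0]; cv2.circle(im,tuple(int(v) for v in q),4,c,1)
    cv2.imwrite(name,im)
ps=[((.5528,.0695),(0,0,255)),((.548,.058),(0,160,0)),((.550,.064),(255,0,0))]
draw(T,(255,180,40,34),18,'pics/aT.png',ps);draw(S,(252,160,40,36),18,'pics/aS.png',ps)
E
```

```text
0.06 T [0.5586 0.0692] S [0.5546 0.0678]
0.07 T [0.5542 0.07  ] S [0.5509 0.0854]
0.08 T [0.5499 0.0707] S [0.5472 0.1031]
```

View pics/aT.png

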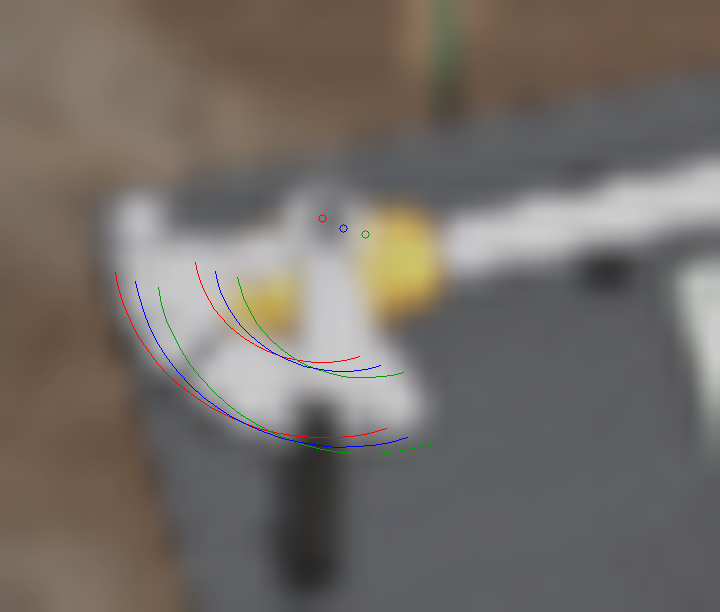

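View pics/aS.png

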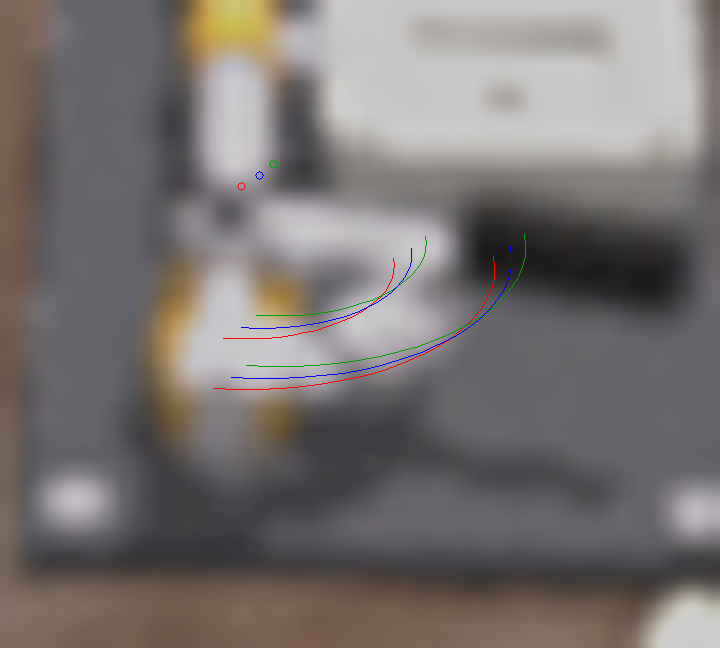

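```bash
python3 - <<'E'
from fit import *
import pickle
T,S=pickle.load(open('f0.pkl','rb'))
print('hub',tri([T,S],[np.array([272.9,191.2]),np.array([264.4,171.3])]))
m=np.array([255+205/18-.5,180+345/18-.5]);print('mark',at_z(T,m,.051))
for ax in ((.5528,.0695),(.5535,.0665)):
    d=at_z(T,m,.051)[:2]-ax; print(np.hypot(*d),np.degrees(np.pi+.203-np.arctan2(d[1],d[0])))
E
```

```text
hub (array([0.55652678, 0.06650101, 0.06202194]), np.float64(0.4079739193271621))
mark [0.52449574 0.10150596 0.051     ]
0.04272601841964678 60.1433246283622
0.045460580630958806 61.98753288326281
```

```bash
python3 go.py .4733 .0752 .12 85
```

```text
pos [0.4509 0.2445 0.222 ] jaw 9.5 w 0.0852 F [-0.5 -0.3  0.2] t 21.1
d [10.21 -0.59 17.06] rot [-7.55  0.    0.  ]
```

>>> send_rows([
  {"dx": 0, "dy": 0, "dz": 2, "rx": -0.9, "ry": 0, "rz": 0, "fingers": -1},
  {"dx": 0, "dy": 0, "dz": 4.5, "rx": -1.9, "ry": 0, "rz": 0, "fingers": -1},
  {"dx": 2, "dy": -0.1, "dz": 7, "rx": -2.9, "ry": 0, "rz": 0, "fingers": -1},
  {"dx": 4, "dy": -0.2, "dz": 9.5, "rx": -3.9, "ry": 0, "rz": 0, "fingers": -1},
  {"dx": 6, "dy": -0.3, "dz": 12, "rx": -4.9, "ry": 0, "rz": 0, "fingers": -1},
  {"dx": 8, "dy": -0.4, "dz": 14.5, "rx": -5.9, "ry": 0, "rz": 0, "fingers": -1},
  {"dx": 10.2, "dy": -0.6, "dz": 17.06, "rx": -6.9, "ry": 0, "rz": 0, "fingers": -1},
  {"dx": 10.2, "dy": -0.6, "dz": 17.06, "rx": -7.55, "ry": 0, "rz": 0, "fingers": -1},
])

```text
clock: 22.1
position: [0.4727, 0.0729, 0.1187]
tool_rot: [-2.469, 1.568, -2.554]
force: [0.6, 0.7, 0.2]
grip_width: 0.0854
```

>>> send_rows([
  {"dx": 0, "dy": 0, "dz": 0, "rx": 0, "ry": 0, "rz": 0, "fingers": -1},
  {"dx": 0, "dy": 0, "dz": 0, "rx": 0, "ry": 0, "rz": 0, "fingers": -1},
  {"dx": 0, "dy": 0, "dz": 0, "rx": 0, "ry": 0, "rz": 0, "fingers": -1},
  {"dx": 0, "dy": 0, "dz": 0, "rx": 0, "ry": 0, "rz": 0, "fingers": -1},
  {"dx": 0, "dy": 0, "dz": 0, "rx": 0, "ry": 0, "rz": 0, "fingers": -1},
  {"dx": 0, "dy": 0, "dz": 0, "rx": 0, "ry": 0, "rz": 0, "fingers": -1},
  {"dx": 0, "dy": 0, "dz": 0, "rx": 0, "ry": 0, "rz": 0, "fingers": -1},
  {"dx": 0, "dy": 0, "dz": 0, "rx": 0, "ry": 0, "rz": 0, "fingers": -1},
])

```text
clock: 23.1
position: [0.4733, 0.0763, 0.12]
tool_rot: [-2.144, 1.571, -2.229]
force: [-0.6, -0.3, -0.9]
grip_width: 0.0855
```

```bash
python3 go.py .4733 .0752 .055 85;  python3 - <<'E'
from h import *
S=grab_frame('side')
crop(S,240,130,65,80,7,'pics/s11.png')
E
```

```text
pos [0.4733 0.0763 0.12  ] jaw 85.1 w 0.0855 F [-0.6 -0.3 -0.9] t 23.1
d [ 6.5  -0.11  0.01] rot [ 0.01 -0.    0.  ]
```

View pics/s11.png

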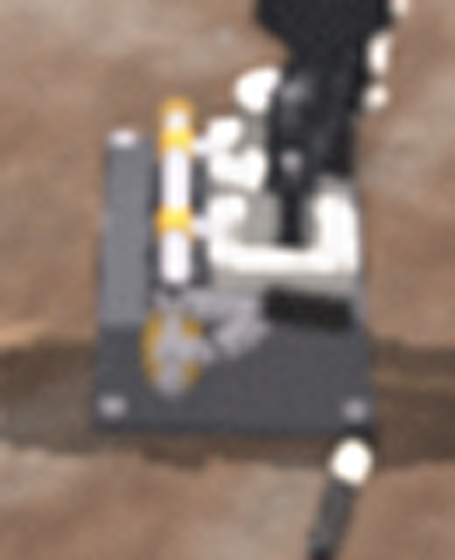

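>>> send_rows([
  {"dx": 2, "dy": -0.1, "dz": 0, "rx": 0, "ry": 0, "rz": 0, "fingers": -1},
  {"dx": 4, "dy": -0.1, "dz": 0, "rx": 0, "ry": 0, "rz": 0, "fingers": -1},
  {"dx": 6, "dy": -0.1, "dz": 0, "rx": 0, "ry": 0, "rz": 0, "fingers": -1},
  {"dx": 6.5, "dy": -0.1, "dz": 0, "rx": 0, "ry": 0, "rz": 0, "fingers": -1},
  {"dx": 6.5, "dy": -0.1, "dz": 0, "rx": 0, "ry": 0, "rz": 0, "fingers": -0.3},
  {"dx": 6.5, "dy": -0.1, "dz": 0, "rx": 0, "ry": 0, "rz": 0, "fingers": 0.3},
  {"dx": 6.5, "dy": -0.1, "dz": 0, "rx": 0, "ry": 0, "rz": 0, "fingers": 1},
  {"dx": 6.5, "dy": -0.1, "dz": 0, "rx": 0, "ry": 0, "rz": 0, "fingers": 1},
], squeeze=25)

```text
clock: 24.15
position: [0.4733, 0.0753, 0.0553]
tool_rot: [0.334, 1.57, 0.249]
force: [-1.5, -0.8, 7.3]
grip_width: 0.0144
```

```bash
python3 go.py .4733 .0752 .055 85;  python3 - <<'E'
from h import *
S=grab_frame('side')
crop(S,240,130,65,80,7,'pics/s12.png')
E
```

```text
pos [0.4733 0.0753 0.0553] jaw 85.1 w 0.0144 F [-1.5 -0.8  7.3] t 24.15
d [ 0.03 -0.01 -0.  ] rot [ 0.01  0.   -0.  ]
```

View pics/s12.png

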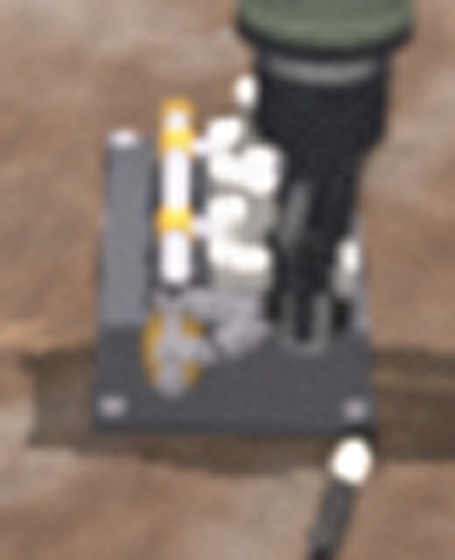

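```bash
python3 - <<'E'
from mv import *
s,p,R=cur();ax=np.array([.553,.0685])
d=p[:2]-ax;r=np.hypot(*d);ph0=np.arctan2(d[1],d[0]);print(r,np.degrees(ph0))
end=np.radians(180-60)+.203
for i in range(1,9):
    ph=ph0+(end-ph0)*i/8;P=np.r_[ax+r*np.array([np.cos(ph),np.sin(ph)]),.0553]
    print((R.T@(P-p)*100).round(2),np.degrees(ph0-ph).round(1)/10)
E
```

```text
0.079929381375119 175.1019197343431
[0.01 0.76 0.04] 0.54
[0.01 1.51 0.14] 1.09
[0.01 2.24 0.32] 1.6300000000000001
[0.01 2.96 0.57] 2.17
[0.01 3.65 0.88] 2.7199999999999998
[0.01 4.31 1.26] 3.2600000000000002
[0.01 4.92 1.7 ] 3.8
[0.01 5.5  2.2 ] 4.35
```

>>> send_rows([
  {"dx": 0, "dy": 0.38, "dz": 0.01, "rx": 0.27, "ry": 0, "rz": 0, "fingers": 1},
  {"dx": 0, "dy": 0.76, "dz": 0.04, "rx": 0.54, "ry": 0, "rz": 0, "fingers": 1},
  {"dx": 0, "dy": 1.13, "dz": 0.08, "rx": 0.81, "ry": 0, "rz": 0, "fingers": 1},
  {"dx": 0, "dy": 1.51, "dz": 0.14, "rx": 1.09, "ry": 0, "rz": 0, "fingers": 1},
  {"dx": 0, "dy": 1.88, "dz": 0.22, "rx": 1.36, "ry": 0, "rz": 0, "fingers": 1},
  {"dx": 0, "dy": 2.24, "dz": 0.32, "rx": 1.63, "ry": 0, "rz": 0, "fingers": 1},
  {"dx": 0, "dy": 2.6, "dz": 0.44, "rx": 1.9, "ry": 0, "rz": 0, "fingers": 1},
  {"dx": 0, "dy": 2.96, "dz": 0.57, "rx": 2.17, "ry": 0, "rz": 0, "fingers": 1},
])

```text
clock: 25.2
position: [0.4816, 0.1044, 0.0554]
tool_rot: [0.674, 1.57, 0.209]
force: [-0.7, -1.0, 5.7]
grip_width: 0.0142
```

```bash
python3 - <<'E'
from mv import *
s,p,R=cur();ax=np.array([.553,.0685])
print(p,s['force'].round(1),s['grip_width'],np.degrees(np.arctan2(R[1,1],R[0,1])))
d=p[:2]-ax;r=np.hypot(*d);ph0=np.arctan2(d[1],d[0]);print(r,np.degrees(ph0))
end=np.radians(180-60)+.203
for i in range(1,7):
    ph=ph0+(end-ph0)*i/6;P=np.r_[ax+.0799*np.array([np.cos(ph),np.sin(ph)]),.0553]
    print((R.T@(P-p)*100).round(2),np.degrees(ph0-ph).round(1)/10)
E
```

```text
[0.48161521 0.10436383 0.05538433] [-0.7 -1.   5.7] 0.014235366747538006 63.35336605910514
0.07988743655580616 153.32497729002012
[0.01 0.5  0.01] 0.36
[0.01 1.01 0.06] 0.72
[0.01 1.5  0.14] 1.08
[0.01 2.   0.25] 1.45
[0.01 2.48 0.39] 1.81
[0.01 2.95 0.57] 2.17
```

Forces are tiny, so the axis estimate is good. I'll finish the arc.

>>> send_rows([
  {"dx": 0, "dy": 0.5, "dz": 0.01, "rx": 0.36, "ry": 0, "rz": 0, "fingers": 1},
  {"dx": 0, "dy": 1.01, "dz": 0.06, "rx": 0.72, "ry": 0, "rz": 0, "fingers": 1},
  {"dx": 0, "dy": 1.5, "dz": 0.14, "rx": 1.08, "ry": 0, "rz": 0, "fingers": 1},
  {"dx": 0, "dy": 2, "dz": 0.25, "rx": 1.45, "ry": 0, "rz": 0, "fingers": 1},
  {"dx": 0, "dy": 2.48, "dz": 0.39, "rx": 1.81, "ry": 0, "rz": 0, "fingers": 1},
  {"dx": 0, "dy": 2.95, "dz": 0.57, "rx": 2.17, "ry": 0, "rz": 0, "fingers": 1},
  {"dx": 0, "dy": 2.95, "dz": 0.57, "rx": 2.17, "ry": 0, "rz": 0, "fingers": 1},
  {"dx": 0, "dy": 2.95, "dz": 0.57, "rx": 2.17, "ry": 0, "rz": 0, "fingers": 1},
])

```text
clock: 26.2
position: [0.5001, 0.1284, 0.0554]
tool_rot: [1.306, 1.57, 0.464]
force: [0.6, 1.3, 4.8]
grip_width: 0.0147
```

```bash
python3 go.py .4999 .1283 .12 41.6;  python3 - <<'E'
from h import *
S=grab_frame('side')
crop(S,240,130,65,80,7,'pics/s13.png')
E
```

```text
pos [0.5001 0.1284 0.0554] jaw 41.8 w 0.0147 F [0.6 1.3 4.8] t 26.2
d [-6.46 -0.02  0.  ] rot [ 0.02  0.   -0.01]
```

View pics/s13.png

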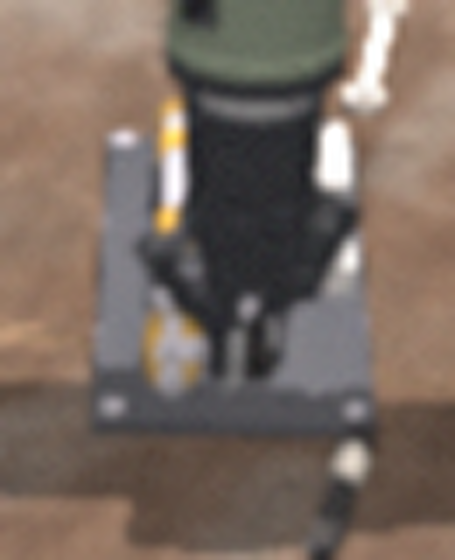

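>>> send_rows([
  {"dx": 0, "dy": 0, "dz": 0, "rx": 0, "ry": 0, "rz": 0, "fingers": -1},
  {"dx": 0, "dy": 0, "dz": 0, "rx": 0, "ry": 0, "rz": 0, "fingers": -1},
  {"dx": 0, "dy": 0, "dz": 0, "rx": 0, "ry": 0, "rz": 0, "fingers": -1},
  {"dx": 0, "dy": 0, "dz": 0, "rx": 0, "ry": 0, "rz": 0, "fingers": -1},
  {"dx": -2, "dy": 0, "dz": 0, "rx": 0, "ry": 0, "rz": 0, "fingers": -1},
  {"dx": -6, "dy": 0, "dz": 0, "rx": 0, "ry": 0, "rz": 0, "fingers": -1},
  {"dx": -12, "dy": 0, "dz": 0, "rx": 0, "ry": 0, "rz": 0, "fingers": -1},
  {"dx": -16, "dy": 1, "dz": -2, "rx": 0, "ry": 0, "rz": 0, "fingers": -1},
])

```text
clock: 27.25
position: [0.4944, 0.1487, 0.2175]
tool_rot: [0.982, 1.569, 0.137]
force: [-0.5, -0.1, -1.1]
grip_width: 0.0854
```

```bash
python3 go.py .36 .42 .24 60
```

```text
pos [0.4944 0.1487 0.2175] jaw 41.6 w 0.0854 F [-0.5 -0.1 -1.1] t 27.25
d [ -2.27   7.97 -29.21] rot [-1.84  0.01 -0.01]
```

>>> send_rows([
  {"dx": -1, "dy": 1, "dz": -4, "rx": -0.3, "ry": 0, "rz": 0, "fingers": -1},
  {"dx": -2, "dy": 2, "dz": -8, "rx": -0.6, "ry": 0, "rz": 0, "fingers": -1},
  {"dx": -2.3, "dy": 3.5, "dz": -13, "rx": -0.9, "ry": 0, "rz": 0, "fingers": -1},
  {"dx": -2.3, "dy": 5, "dz": -18, "rx": -1.2, "ry": 0, "rz": 0, "fingers": -1},
  {"dx": -2.3, "dy": 6.5, "dz": -23, "rx": -1.5, "ry": 0, "rz": 0, "fingers": -1},
  {"dx": -2.3, "dy": 8, "dz": -29, "rx": -1.8, "ry": 0, "rz": 0, "fingers": -1},
  {"dx": -2.3, "dy": 8, "dz": -29, "rx": -1.8, "ry": 0, "rz": 0, "fingers": -1},
  {"dx": -2.3, "dy": 8, "dz": -29, "rx": -1.8, "ry": 0, "rz": 0, "fingers": -1},
])

```text
clock: 28.25
position: [0.3605, 0.4189, 0.2378]
tool_rot: [-1.028, 1.57, -1.556]
force: [-0.4, -0.3, -0.2]
grip_width: 0.0857
```

```bash
python3 go.py .36 .42 .24 60;  python3 - <<'E'
from fit import *
import pickle
T=grab_frame('top');S=grab_frame('side')
pickle.dump((T,S),open('f3.pkl','wb'))
crop(S,245,135,50,60,10,'pics/s14.png')
crop(T,240,165,100,60,8,'pics/t14.png')
def m(p): return [box(p[0],p[1],p[2],.026,.0075,.056,.076)[0]]
ax=np.array([.553,.0685])
for f in(T,S):
    x,fv=run(m,[.501,.127,2.297],[f],pad=2,steps=[.005,.005,.15]); print(x,fv,'box ang',191.63-np.degrees(x[2]),'from axis',191.63-np.degrees(np.arctan2(*(x[:2]-ax)[::-1])))
E
```

```text
pos [0.3605 0.4189 0.2378] jaw 59.7 w 0.0857 F [-0.4 -0.3 -0.2] t 28.25
d [-0.22  0.07 -0.1 ] rot [-0.03  0.    0.  ]
[0.48035716 0.11990067 1.2358629 ] 28.43164509653259 box ang 120.82027185596786 from axis 46.912487075586796
[0.49924745 0.13859614 2.24184705] 33.56537007244033 box ang 63.18162593352224 from axis 64.14755116347173
```

View pics/s14.png

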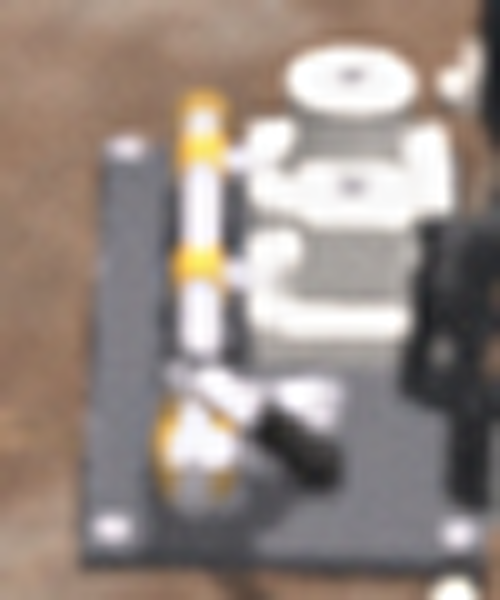

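View pics/t14.png

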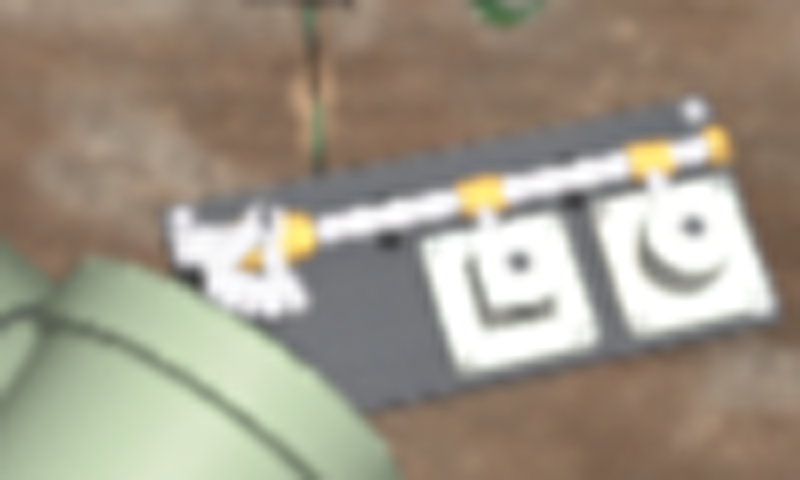

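```bash
python3 go.py .20 .59 .24 72
```

```text
pos [0.3611 0.4183 0.2381] jaw 59.6 w 0.0854 F [ 0.4  0.6 -0.1] t 28.35
d [ -0.2    6.67 -22.58] rot [-1.24  0.    0.  ]
```

>>> send_rows([
  {"dx": 0, "dy": 1.3, "dz": -4.5, "rx": -0.2, "ry": 0, "rz": 0, "fingers": -1},
  {"dx": 0, "dy": 2.6, "dz": -9, "rx": -0.5, "ry": 0, "rz": 0, "fingers": -1},
  {"dx": 0, "dy": 4, "dz": -13.5, "rx": -0.7, "ry": 0, "rz": 0, "fingers": -1},
  {"dx": 0, "dy": 5.3, "dz": -18, "rx": -1, "ry": 0, "rz": 0, "fingers": -1},
  {"dx": 0, "dy": 6.7, "dz": -22.5, "rx": -1.2, "ry": 0, "rz": 0, "fingers": -1},
  {"dx": 0, "dy": 6.7, "dz": -22.5, "rx": -1.2, "ry": 0, "rz": 0, "fingers": -1},
  {"dx": 0, "dy": 6.7, "dz": -22.5, "rx": -1.2, "ry": 0, "rz": 0, "fingers": -1},
  {"dx": 0, "dy": 6.7, "dz": -22.5, "rx": -1.2, "ry": 0, "rz": 0, "fingers": -1},
])

```text
clock: 29.35
position: [0.2013, 0.5897, 0.2382]
tool_rot: [0.041, 1.57, -0.279]
force: [0.9, -1.1, -0.2]
grip_width: 0.0852
```

```bash
python3 - <<'E'
from fit import *
import pickle
T=grab_frame('top');S=grab_frame('side')
pickle.dump((T,S),open('f4.pkl','wb'))
crop(S,230,130,70,130,5,'pics/s15.png')
crop(T,170,165,175,65,4,'pics/t15b.png')
def draw(f,roi,k,name,a):
    x0,y0,w,h=roi;im=cv2.resize(f['pixels'][y0:y0+h,x0:x0+w],None,fx=k,fy=k,interpolation=cv2.INTER_CUBIC)
    im=np.uint8(im*.85);an=np.pi+.203-np.radians(a)
    b,_=box(.553+.078*np.cos(an),.0685+.078*np.sin(an),an,.026,.0075,.056,.076);q=cv2.convexHull(((proj(f,b)-[x0,y0]+.5)*k).astype(np.float32))
    cv2.polylines(im,[np.int32(q)],True,(0,0,255),1); cv2.imwrite(name,im)
draw(T,(252,180,44,36),16,'pics/bT.png',60);draw(S,(252,160,40,36),16,'pics/bS.png',60)
def m(p): return [box(p[0],p[1],p[2],.026,.0075,.056,.076)[0]]
for f in(T,S):
    x,fv=run(m,[.501,.127,2.297],[f],pad=1,steps=[.004,.004,.1]); print(x,fv,'box ang',191.63-np.degrees(x[2]))
E
```

```text
[0.49547308 0.13128933 2.39346776] 26.00153133644597 box ang 54.4943986926007
[0.50016601 0.14013809 2.17117998] 34.2716234093115 box ang 67.23055038479552
```

View pics/bT.png

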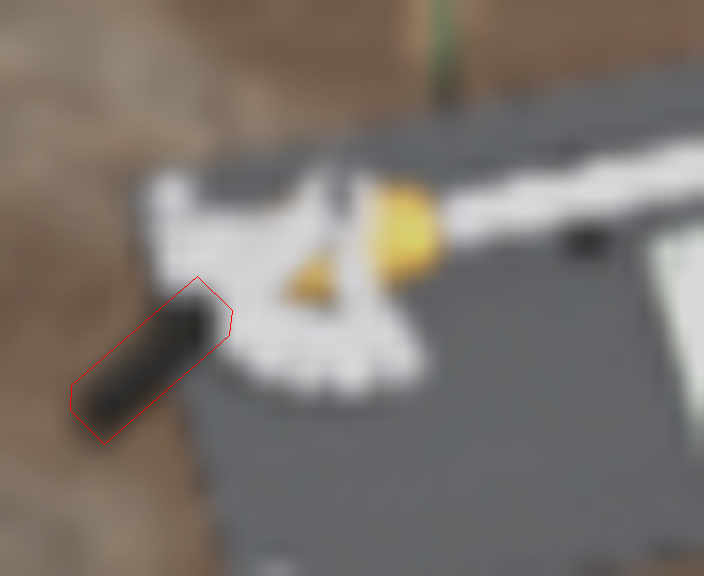

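View pics/bS.png

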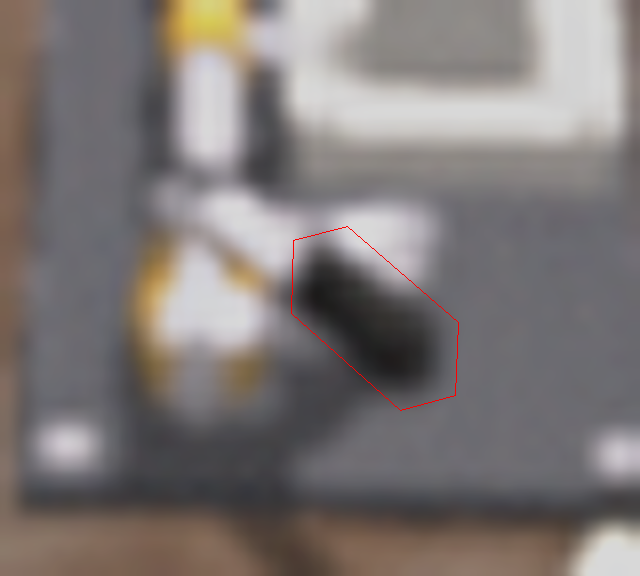

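View pics/s15.png

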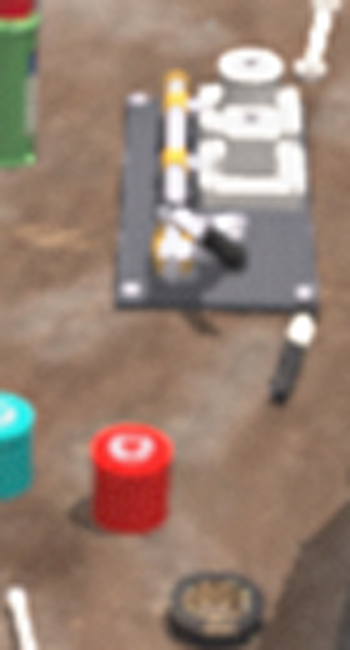

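View pics/t15b.png

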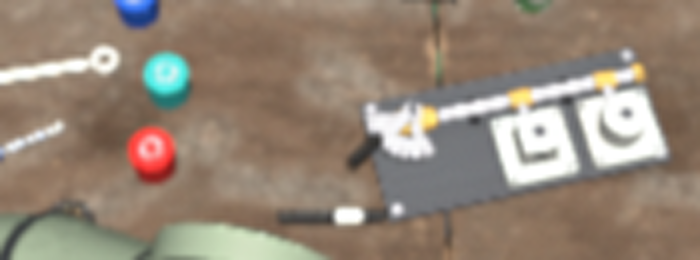

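```bash
python3 - <<'E'
from h import *
T=grab_frame('top')
for n in('marker_pen','tape','spanner'):
    print(n,[(np.round(at_z(T,d['centre'],0),3)[:2],round(d['conf'],2)) for d in pinpoint(T,n)[:2]])
print(job.job_done())
E
```

```text
marker_pen [(array([ 0.537, -0.089]), 0.47), (array([0.447, 0.187]), 0.43)]
tape [(array([0.423, 0.492]), 0.49), (array([ 0.527, -0.095]), 0.25)]
spanner [(array([ 0.499, -0.407]), 0.62)]
the job is handed in; nothing more can be done
None
```

Both castings are seated in their matching nests, and the valve lever is at about 60 degrees. The job is handed in, at roughly 29.5 s on the clock; no verdict is reported.

- **Square casting:** it went into the left nest, next to the valve. It touched the pocket chamfer once, so I shifted it 2.5 mm. It then dropped freely to the floor, reaching the expected height with about 7 N of upward force.
- **Round casting:** the plain aluminium one went into the right nest with no sideways contact. It reached the floor within about 1 mm of the expected height. The final pictures show both castings upright in their pockets. I left the red, turquoise and blue look-alikes alone.
- **Lever:** I gripped it and swung it along its arc from about 16 to about 60 degrees, then let go and moved the arm clear. The gripper angle read 59.8 degrees at release. The expected 60-degree outline lies over the grip in both camera views.
- **Disagreeing check:** automatic fits of the lever grip gave 54 degrees (top camera) and 67 degrees (side camera). The grip is only a few pixels wide, so I relied on the gripper angle and the outlines.
- **Bystanders:** nothing touched the marker, tape roll or spanner as far as I could tell. Before and after positions agree within the networks' scatter of about 1 cm. The marker's best guess in the last check was a false hit on the stand; its second guess matched the real marker.

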